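Release the safety tab and open the latched sample case

TASK

Open the blue-lidded sample case: first slide the red safety tab away from the latch lever as far as it goes, without ramming it into its end stop, then lift the black-ended latch lever right up and swing the lid open, well past half-way, so that it stays open by itself. Never force the lever while the tab still holds it, and leave the beaker, the white bottle and the tape roll alone.

Things in the scene. Friction and masses are not known exactly. Their poses are not given: they have to be found in the camera images.
- case: Sample case, fixed to the worktop, 190 (x) x 240 (y) x 85 mm high without its lid; origin at the centre of its underside; x points from its front (where the lever's black end is) to its hinge side, y to the left along the front, z up. Shut, the lid's top is 95 mm above the origin. The lid carries the latch lever (in the middle, lying along x) and the safety catch (left of it, +y)
- tab_knob (a point): centre of the red knob of the safety tab, 22 (x) x 12 (y) x 24 mm high, 126 mm above the worktop while the lid is shut; its underside is 19 mm above the lid. It slides along the case's +y, away from the lever, between two black rails 18 mm high. A flat red tongue reaches from the knob back over a steel lug on the lever's side and holds the lever down
- safety_tab (a joint): sliding of the safety tab along the case's +y, m; 0 fully locking, starts at 0 to 0.002. The lever is free only in the last 1.8 mm before the tongue meets a sprung end stop, at a value between 0.009 and 0.028 that differs from case to case. Sliding takes about 4 N; the stop adds about 20 N per mm and is strained by more than 15 N; it stays about where it is left
- tab_slide: the safety tab, knob and tongue together; origin on the lid's top surface under the knob's centre, axes as the lid's. The tongue is clamped to the knob at a different place on every case, so the knob's place does not tell when the lever is free
- catch_housing: black rails (32 mm wide over both) and sprung end stop of the safety tab, on the lid; origin on the lid's top surface on the lever's centre line, 50 mm in front of the case's centre; axes as the lid's. The rails run from 14 to 92 mm along +y from there
- lever_arm: latch lever of steel with a black grip at its free end, 107 mm long; origin on its pivot; its -x axis points to the grip. It turns about its y axis
- lever_grip (a point): centre of the lever's black grip block, 28 (x) x 22 (y) x 26 mm high, 85 mm in front of the pivot and 11 mm above it; when shut the block's underside is 8 mm above the lid. It can be pinched across y from above and lifted round the pivot, the block turning between the finger pads
- latch_lever (a joint): angle of the latch lever, rad: 0 lying flat (latched), 1.4 stop, grip up and back towards the hinge side; it turns towards the case's +x, needs about 2 N at the grip and stays where it is left. It draws a bolt that frees the lid from about 0.8 rad
- lever_pivot (a point): the lever's pivot axis (along y), on the lid, 12 mm above the lid's top, 15 mm in front of the case's centre
- lid (a joint): lid angle, rad: 0 shut, 1.45 fully open; opens upward about the far rim; stiff hinge that stays anywhere (about 0.45 N m, plus the lid's weight of 0.25 kg). Once the lever is up at its stop, pulling its grip on towards the hinge side swings the lid
- lid_hinge (a point): the lid's hinge axis (along y): far top rim of the case, 95 mm behind its centre, 85 mm above the worktop
- beaker: clear small beaker, 74 mm wide, 90 mm high, left of the case; loose bystander; origin at the centre of its underside
- white_bottle: white plastic bottle, 54 mm wide, 125 mm high, right of the case; loose bystander; origin at the centre of its underside
- tape: roll of masking tape lying flat, 107 mm wide, 24 mm high, behind the case; loose bystander; origin at the centre of its underside

How it is judged:
By the outcome, as a careful person would: the job done as asked, in the order asked, and still so for the second after the job is handed in, with the robot touching nothing.
It also fails if it takes over 54 s, if anything falls off the work surface, if the arm or the gripper's body presses on something with over 40 N, if the wrist force passes 120 N, or if a joint passes its speed limit or range.

ROBOT

A 6-joint arm with a two-finger parallel gripper is mounted at the origin on a cart in front of the work surface, level with it; the furniture and walls round the work are solid. World frame = base frame: x ahead of the robot, y to its left, z up, the work surface at z = 0. Lengths are in m, angles in rad, forces in N, time in s.
With the tool pointing down it reaches from about 0.4 to 0.925 m from the base axis. Payload 3.4 kg.
Tool frame: the origin (TCP) lies where the fingers leave the gripper's body, on its centre line; the fingertips stand 73 mm ahead of it and the grasp point (between the pads) lies 54 mm ahead of it (tip_reach is the z of the fingertips in the tool frame, in m); z points along the fingers, y is the direction in which the jaws open and shut (so a half turn about z gives the same grasp; the last joint's range is limited). The gripper opens to 85 mm and grips with 20 to 120 N. Pads are 22 mm wide; open, the fingers measure 114 mm over their backs; the gripper's body (76 mm by 85 mm) begins 54 mm behind the grasp point. The pads swing forward as they close: fully open they stand 13 mm farther back than shut.
Start: joints at [-1.399, 0.307, 1.506, -0, 1.328, -0.073], TCP at [0.14, -0.558, 0.304] pointing down, gripper open.
Joint ranges: [-3.12, 3.12], [-1.05, 2.28], [0.14, 2.33], [-1.42, 4.57], [0.1, 2.73], [-2.68, 2.68]. Speed limits (rad/s): [2.57, 2.57, 3.14, 3.14, 3.14, 3.14].

INTERFACE

Orientations are given as a unit quaternion [w, x, y, z].
In Python, from station import * gives the robot as it stands. The module is installed in compiled form; this text tells all that it offers.
- The arm moves only by the shell command python3 -m creep 'ROWS'. ROWS is JSON, a list of rows, each a list of 3 entries, a list of its own where there are three numbers: the shift along the tool's x, y, z in mm, then the turn about the tool's z in degrees, then the opening, from 0 (shut) to 1 (fully open). In form: [[[tx, ty, tz], turn, fingers], ...]. A call has 1 to 5 rows; each row shifts and turns the commanded pose from where the row before left it, along the tool's axes as they then stand; what a row does not reach is not made up. A row lasts 1/8 s, in which the tool goes at most 62.5 mm and 10.7 degrees, less where a joint would pass 70% of its speed; a pose out of reach is approached as far as the arm can. A call with a gripper value outside its range is refused whole. The fingers move at their own pace and stop on an object; the grip force is fixed at half the most. Time passes only in rows, so rows that do not move let the fingers close. It gives the time, the measured TCP pose, the force and the opening at its end, in the units of the state.
- state(): the state, without advancing time (a new reading comes with each control period).
- capture(name): name is "side" or "top"; returns a dict with "pixels" (480x640x3 uint8, blue, green, red), "K" (3x3 intrinsics, pixels), "R" (3x3) and "t" (3): a world point X has camera coordinates R X + t. Camera axes: x right, y down, z forward; pixel columns grow to the right and rows downward; lengths in m; the calibration is good to about 2 mm. A picture is of the moment at which its call begins. There is no depth.
- job_done(): hands the job in, once; it reports no verdict.
The state is a dict: "time_s": time; "joint_positions": joint angles; "qvel": joint speeds; "tau": joint torques, N m; "tcp_pos": TCP position; "orientation": TCP orientation; "contact_force": force on the tool from outside, world axes, zero at the start; "moment": the same for the moment, N m; "finger_gap": opening from 0.0 (shut) to 1.0 (fully open).
Only numpy, scipy, OpenCV 4.12 (cv2) and the standard library are available. Lean on these libraries where they do the work, as an engineer would, in place of code of your own. Each camera call takes 0.05 s, during which the arm holds its last target.

## Working session

There is one attempt and no reset: what is moved stays moved. The work goes in short steps, Python scripts to look and compute and a shell command to move; the robot and the scene stay as the last step left them, time stands still between calls to the robot, and variables do not carry over. Pictures are saved under pics/ and viewed, and the job is handed in when it is done.

```bash
mkdir -p pics; python3 - <<'E'
from station import *
import cv2
for n in("side","top"):
    c=capture(n); cv2.imwrite(f"pics/{n}0.png",c["pixels"]); print(n,c["K"].tolist(),c["R"].tolist(),c["t"].tolist())
print(state())
E
```

```text
side [[599.1677454752296, 0.0, 318.72486895642595], [0.0, 599.1677454752296, 234.62647639946098], [0.0, 0.0, 1.0]] [[0.9994440334691529, 0.0332418917856056, -0.0025691620082438273], [0.018331741892482, -0.6122500079527311, -0.7904516904916252], [-0.027849079017050745, 0.7899651285926453, -0.61251899922003]] [-0.5955075267512598, 0.10958971802420094, 1.1548228269599294]
top [[586.4907817087923, 0.0, 317.73796789078614], [0.0, 586.4907817087923, 242.30505502690704], [0.0, 0.0, 1.0]] [[0.019031869422953013, -0.9997963017165015, -0.006718855577703778], [-0.9825952281081073, -0.017461615698813156, -0.18493704246678982], [0.18478204903465031, 0.010121613072694336, -0.9827274023366616]] [0.0532966492810576, 0.5966237521174317, 1.1504676089529684]
{'time_s': 0.1, 'joint_positions': array([-1.39850695e+00,  3.07536982e-01,  1.50752870e+00,  5.75295663e-06,
        1.32842810e+00, -7.34937612e-02]), 'qvel': array([ 8.03653125e-04, -1.69324201e-03, -3.83059269e-03, -3.44985942e-03,
       -1.09426907e-05, -8.21529841e-04]), 'tau': array([ 1.89195773e-03, -4.58526778e+01, -2.52608085e+01, -8.99952488e-05,
        5.60600762e-03, -1.03150418e-05]), 'tcp_pos': array([ 0.13980395, -0.55724117,  0.30305612]), 'orientation': array([-9.49543320e-04,  9.92457966e-01,  1.22581734e-01, -4.41483892e-05]), 'contact_force': array([0.28015264, 0.61457587, 0.73068331]), 'moment': array([ 0.00556666,  0.00614999, -0.00993415]), 'finger_gap': 1.0017891179446015}
```

View pics/side0.png

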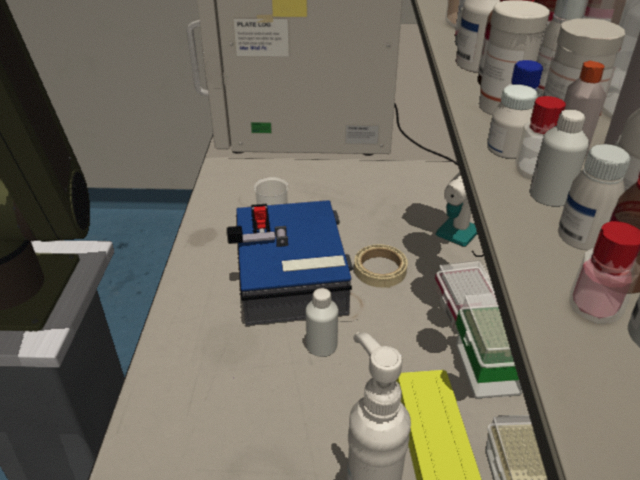

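View pics/top0.png

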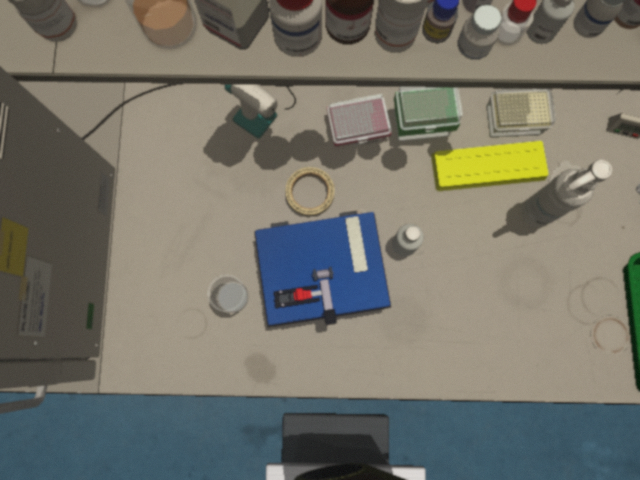

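The side view shows the case at about (292,255), the red knob at (261,213) and the black grip at (236,235). The top view shows the case at about (322,270), the knob at (303,295) and the grip at (329,316). I'll enlarge both.

```bash
python3 - <<'E'
import cv2
a=cv2.imread("pics/top0.png")[200:340,240:400]; cv2.imwrite("pics/topc.png",cv2.resize(a,None,fx=5,fy=4.2857*1,interpolation=cv2.INTER_CUBIC) if 0 else cv2.resize(a,(640,560),interpolation=cv2.INTER_CUBIC))
a=cv2.imread("pics/side0.png")[180:330,210:370]; cv2.imwrite("pics/sidec.png",cv2.resize(a,(640,600),interpolation=cv2.INTER_CUBIC))
E
```

```text
(no output)
```

View pics/topc.png

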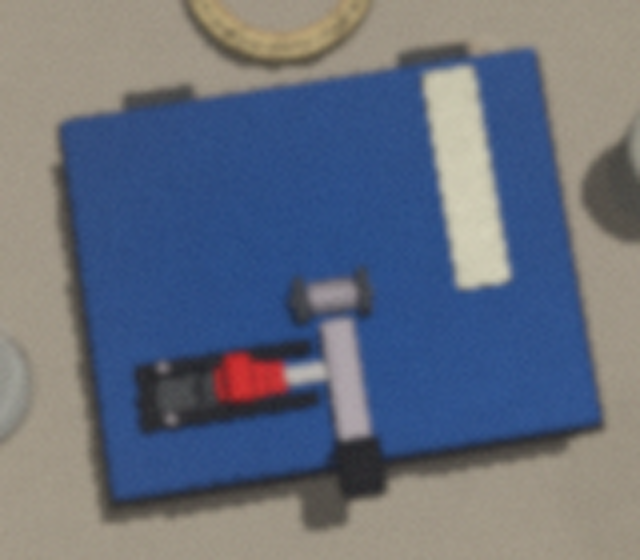

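View pics/sidec.png

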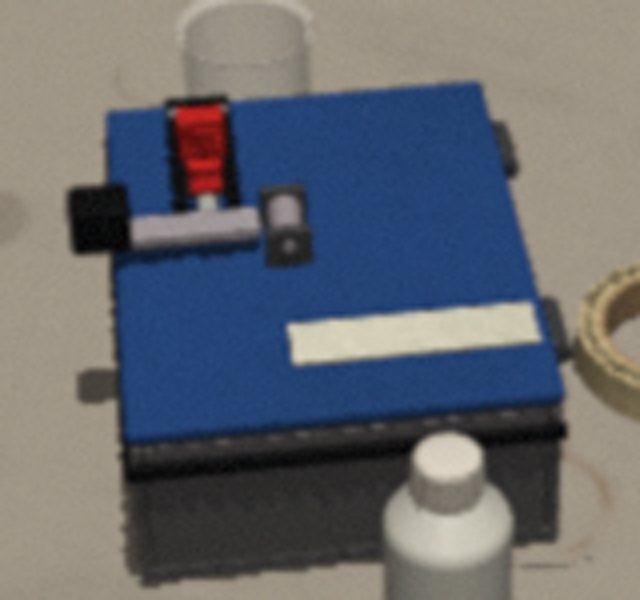

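The top crop puts the lid corners at (62,122), (535,48), (602,424) and (112,502). The side crop puts them at (107,113), (481,84), (563,400) and (125,440). I'll fit the case pose to both.

```bash
cat > h.py <<'E'
import numpy as np, json, cv2
from scipy.optimize import least_squares
TOP=dict(K=np.array([[586.4907817087923,0,317.73796789078614],[0,586.4907817087923,242.30505502690704],[0,0,1]]),R=np.array([[0.019031869422953013,-0.9997963017165015,-0.006718855577703778],[-0.9825952281081073,-0.017461615698813156,-0.18493704246678982],[0.18478204903465031,0.010121613072694336,-0.9827274023366616]]),t=np.array([0.0532966492810576,0.5966237521174317,1.1504676089529684]))
SIDE=dict(K=np.array([[599.1677454752296,0,318.72486895642595],[0,599.1677454752296,234.62647639946098],[0,0,1]]),R=np.array([[0.9994440334691529,0.0332418917856056,-0.0025691620082438273],[0.018331741892482,-0.6122500079527311,-0.7904516904916252],[-0.027849079017050745,0.7899651285926453,-0.61251899922003]]),t=np.array([-0.5955075267512598,0.10958971802420094,1.1548228269599294]))
def proj(c,X):
    p=(c['K']@(c['R']@np.atleast_2d(X).T+c['t'][:,None])).T
    return p[:,:2]/p[:,2:]
def onz(c,uv,z):
    d=c['R'].T@np.linalg.inv(c['K'])@np.array([*uv,1.]); o=-c['R'].T@c['t']
    return o+d*(z-o[2])/d[2]
def W(p,P):
    P=np.atleast_2d(P);c,s=np.cos(p[2]),np.sin(p[2])
    return np.c_[p[0]+c*P[:,0]-s*P[:,1],p[1]+s*P[:,0]+c*P[:,1],P[:,2]]
E
python3 - <<'E'
from h import *
t=np.array([[62,122],[535,48],[602,424],[112,502]])/4+[240,200]
s=np.array([[481,84],[563,400],[125,440],[107,113]])/4+[210,180]
P=np.array([[95,120,95],[95,-120,95],[-95,-120,95],[-95,120,95]])/1e3
for u in t: print('t',onz(TOP,u,.095).round(4))
for u in s[[3,0,1,2]]*0+s[[0,1,2,3]]: print('s',onz(SIDE,u,.095).round(4))
def f(p,a=1,b=1): return np.r_[a*(proj(TOP,W(p,P))-t).ravel(),b*(proj(SIDE,W(p,P))-s).ravel()]
for a,b in((1,1),(1,0),(0,1)):
    r=least_squares(f,[.6,0,0],args=(a,b)); print(r.x, np.degrees(r.x[2]), r.fun.round(1))
    if a==b: p=r.x
g=[[-.1,0,.118],[-.05,.053,.126],[-.015,0,.107]]
print(W(p,g))
print((proj(TOP,W(p,g))-[240,200])*4,(proj(SIDE,W(p,g))-[210,180])*4)
E
```

```text
t [0.61   0.1886 0.095 ]
t [ 0.6521 -0.0474  0.095 ]
t [ 0.4645 -0.0802  0.095 ]
t [0.4224 0.1571 0.095 ]
s [0.6135 0.1872 0.095 ]
s [ 0.6533 -0.0524  0.095 ]
s [ 0.4672 -0.0833  0.095 ]
s [0.4255 0.1559 0.095 ]
[0.53859069 0.05364003 0.17154764] 9.828956021096186 [ 0.3 -0.9  0.5 -0.3  0.3 -0.5  0.8 -1.1 -0.9 -0.3 -0.4 -1.6 -0.8 -1.
 -0.5  0.1]
[0.53721459 0.05456713 0.17362204] 9.94780984446881 [-0.3 -0.1 -0.1  0.3 -0.1  0.1  0.4 -0.3 -0.  -0.  -0.  -0.  -0.  -0.
 -0.  -0. ]
[0.53996524 0.0514755  0.16829552] 9.642622987860122 [ 0.  -0.   0.  -0.   0.  -0.   0.  -0.   0.   0.4  0.2 -0.6 -0.4 -0.2
  0.2  0.6]
[[0.44005852 0.03656928 0.118     ]
 [0.48027711 0.0973267  0.126     ]
 [0.52381087 0.05107941 0.107     ]]
[[362.06060182 467.17222652]
 [235.89741423 378.7396589 ]
 [334.51741835 294.97385605]] [[ 97.41152569 222.85348214]
 [198.4449886  132.83569602]
 [283.22812371 225.68569145]]
```

The fit agrees across both cameras within about 2 mm: case at (0.5386, 0.0536), yaw 9.83°. The predicted grip and pivot land on their images too. Next I need the knob's exact y.

```bash
python3 - <<'E'
from h import *
p=[.53859,.05364,.17155]
a=cv2.imread("pics/top0.png")[280:315,265:325]; a=cv2.resize(a,(780,455),interpolation=cv2.INTER_CUBIC)
b=cv2.imread("pics/side0.png")[195:245,225:285]; b=cv2.resize(b,(600,500),interpolation=cv2.INTER_CUBIC)
cv2.imwrite("pics/ta.png",a);cv2.imwrite("pics/sb.png",b)
for y in (.045,.053,.061):
  P=[[-.05+i*.011,y+j*.006,z] for z in(.138,) for i,j in((1,1),(1,-1),(-1,-1),(-1,1))]
  print(y,((proj(TOP,W(p,P))-[265,280])*13).round().tolist(),((proj(SIDE,W(p,P))-[225,195])*10).round().tolist())
E
```

```text
0.045 [[441.0, 106.0], [523.0, 93.0], [545.0, 243.0], [463.0, 256.0]] [[401.0, 132.0], [405.0, 168.0], [288.0, 178.0], [284.0, 141.0]]
0.053 [[387.0, 114.0], [468.0, 102.0], [491.0, 252.0], [409.0, 264.0]] [[398.0, 108.0], [402.0, 144.0], [286.0, 154.0], [282.0, 117.0]]
0.061 [[332.0, 123.0], [414.0, 110.0], [436.0, 260.0], [354.0, 273.0]] [[395.0, 84.0], [400.0, 120.0], [283.0, 129.0], [280.0, 93.0]]
```

View pics/ta.png

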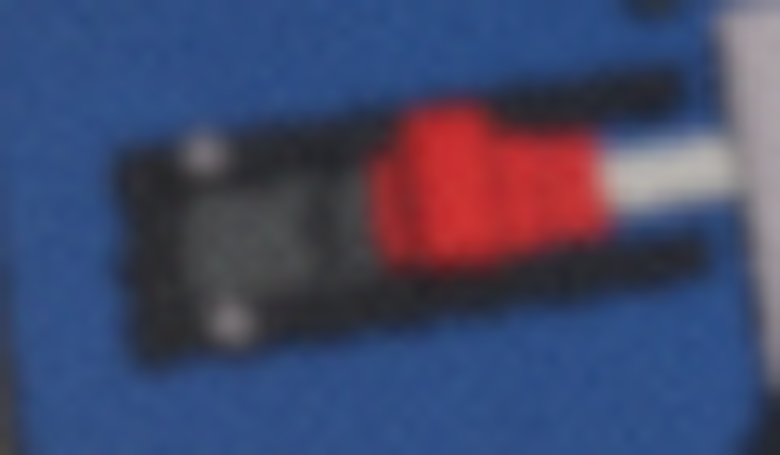

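View pics/sb.png

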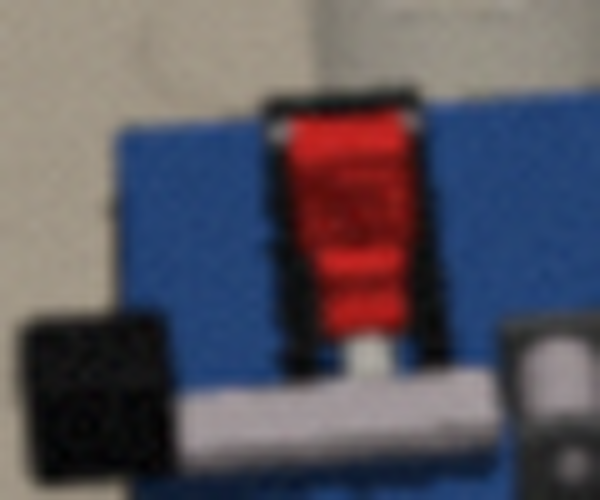

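Knob centre is at case y ≈ 0.051. Now the approach: turn to the case yaw first, then read the state.

```bash
python3 -m creep '[[[0,0,0],4.25,0.4],[[0,0,0],0,0.4]]'; cat > st.py <<'E'
from station import *
from h import *
from scipy.spatial.transform import Rotation as Ro
p=np.array([.53859,.05364,.17155])
def rep(show=True):
    s=state(); q=s['orientation']; R=Ro.from_quat([*q[1:],q[0]]).as_matrix()
    d=s['tcp_pos']-[p[0],p[1],0]; c,sn=np.cos(p[2]),np.sin(p[2]); C=np.array([[c,sn,0],[-sn,c,0],[0,0,1]])
    print('t',round(s['time_s'],2),'tcp case mm',(C@d*1e3).round(1),'yaw',np.degrees(np.arctan2(R[1,0],R[0,0])).round(2),'tz',R[:,2].round(3),'F case',(C@s['contact_force']).round(1),'gap',round(s['finger_gap'],3))
    return s,R
def to(P,case=True):
    s,R=rep(); X=W(p,P)[0] if case else np.array(P); print('tool mm',(R.T@(X-s['tcp_pos'])*1e3).round(1))
E
python3 -c "
from st import *
to([.40,-.25,.303],False)"
```

```text
time_s: 0.35
tcp_pos: [0.1399, -0.5574, 0.3034]
orientation: [-0.001, 0.996, 0.086, -0.0]
contact_force: [-0.1, -0.5, 0.6]
finger_gap: 0.604
t 0.35 tcp case mm [-497.2 -534.1  303.4] yaw 9.88 tz [-0.     0.001 -1.   ] F case [-0.2 -0.5  0.6] gap 0.604
tool mm [ 309.  -258.3    0.7]
```

```bash
python3 -m creep '[[[38,-32,0],0,0.4],[[38,-32,0],0,0.4],[[39,-32,0],0,0.4],[[39,-32,0],0,0.4],[[39,-32,0],0,0.4]]' && python3 -m creep '[[[39,-32,0],0,0.4],[[38,-32,0],0,0.4],[[38,-32,0],0,0.4],[[0,0,0],0,0.4]]'
python3 -c "
from st import *
to([-.05,.051,.26])"
```

```text
time_s: 0.98
tcp_pos: [0.3035, -0.3658, 0.3039]
orientation: [0.0, 0.996, 0.086, 0.0]
contact_force: [0.1, -1.1, -0.4]
finger_gap: 0.398
time_s: 1.48
tcp_pos: [0.4012, -0.2504, 0.3038]
orientation: [-0.0, 0.996, 0.089, 0.0]
contact_force: [-0.4, -0.1, 0.5]
finger_gap: 0.401
t 1.48 tcp case mm [-187.3 -276.1  303.8] yaw 10.2 tz [ 0.     0.001 -1.   ] F case [-0.4 -0.   0.5] gap 0.401
tool mm [ 139.4 -326.2   44.2]
```

```bash
python3 -m creep '[[[20,-46,0],0,0.4],[[20,-47,0],0,0.4],[[20,-47,0],0,0.4],[[20,-47,0],0,0.4],[[20,-47,20]  ,0,0.4]]' && python3 -m creep '[[[20,-46,20],0,0.4],[[19,-46,4],0,0.4],[[0,0,0],0,0.4]]'
python3 -c "
from st import *
to([-.05,.051,.191])
for n in('side','top'):
    c=capture(n)['pixels']; cv2.imwrite(f'pics/{n}1.png',c)
"
```

```text
time_s: 2.1
tcp_pos: [0.4595, -0.005, 0.2851]
orientation: [0.001, 0.996, 0.086, 0.002]
contact_force: [1.2, -1.0, -1.0]
finger_gap: 0.396
time_s: 2.48
tcp_pos: [0.4815, 0.0938, 0.2593]
orientation: [-0.0, 0.996, 0.088, -0.0]
contact_force: [-0.8, 0.3, -1.0]
finger_gap: 0.401
t 2.48 tcp case mm [-49.4  49.3 259.3] yaw 10.1 tz [-0.001  0.    -1.   ] F case [-0.7  0.4 -1. ] gap 0.401
tool mm [-0.5 -1.7 68.3]
```

View pics/side1.png

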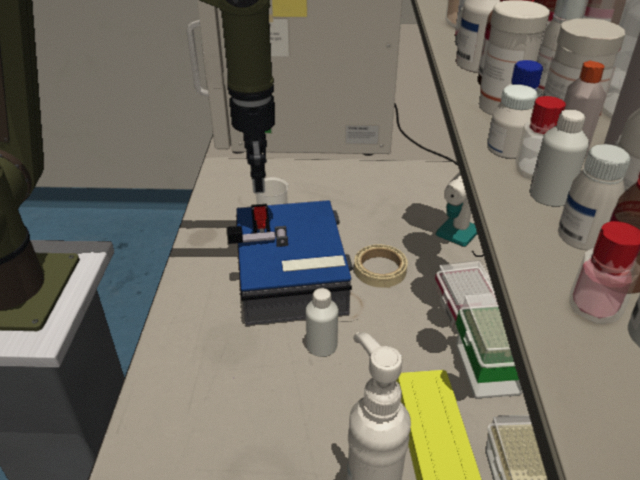

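The fingers stand straight above the knob, seen at side (261,215). Descending.

```bash
python3 -m creep '[[[0,-1,20],0,0.4],[[0,0,20],0,0.4],[[0,0,15],0,0.4],[[0,0,8],0,0.4],[[0,0,0],0,0.4]]'
python3 -c "
from st import *
to([-.05,.051,.191])
for n in('side','top'):
    c=capture(n)['pixels']; cv2.imwrite(f'pics/{n}2.png',c)
a=cv2.imread('pics/side2.png')[120:270,190:350]; b=cv2.imread('pics/top2.png')[210:350,240:400]
cv2.imwrite('pics/c2.png',np.hstack([cv2.resize(a,(400,375)),cv2.resize(b,(400,375))]))
"
```

```text
time_s: 3.2
tcp_pos: [0.4805, 0.0918, 0.1968]
orientation: [0.0, 0.996, 0.085, -0.0]
contact_force: [0.3, 0.4, 0.6]
finger_gap: 0.4
t 3.2 tcp case mm [-50.7  47.5 196.8] yaw 9.75 tz [-0.001 -0.    -1.   ] F case [0.4 0.3 0.6] gap 0.4
tool mm [ 0.7 -3.5  5.8]
```

View pics/c2.png

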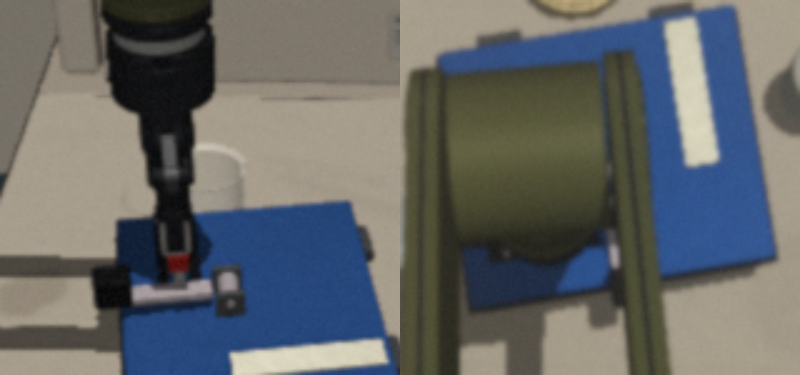

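The -y finger stands between the lever and the knob, with the red visible just below it. I'll go slightly lower, then begin pushing along +y (tool -y).

```bash
python3 -m creep '[[[0,0,5],0,0.4],[[0,0,0],0,0.4]]'; python3 -c "
from st import *
rep()"; python3 -m creep '[[[0,-2,0],0,0.4],[[0,-2,0],0,0.4],[[0,-2,0],0,0.4],[[0,0,0],0,0.4]]';python3 -c "
from st import *
rep()
c=capture('side')['pixels'][170:250,215:300]; cv2.imwrite('pics/s3.png',cv2.resize(c,None,fx=6,fy=6,interpolation=2))"
```

```text
time_s: 3.55
tcp_pos: [0.4807, 0.0931, 0.1919]
orientation: [0.0, 0.996, 0.086, -0.0]
contact_force: [0.3, 0.3, 0.2]
finger_gap: 0.395
t 3.55 tcp case mm [-50.4  48.7 191.9] yaw 9.84 tz [-0. -0. -1.] F case [0.4 0.3 0.2] gap 0.395
time_s: 4.05
tcp_pos: [0.4797, 0.0992, 0.1919]
orientation: [-0.0, 0.996, 0.086, 0.0]
contact_force: [0.2, 0.5, -0.3]
finger_gap: 0.4
t 4.05 tcp case mm [-50.2  54.9 191.9] yaw 9.86 tz [ 0.  0. -1.] F case [ 0.3  0.5 -0.3] gap 0.4
```

View pics/s3.png

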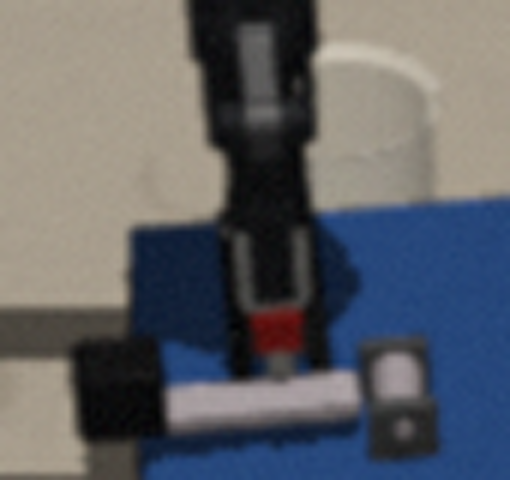

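No contact yet, and none is expected before y ≈ 62.

```bash
python3 -m creep '[[[0,-1,0],0,0.4],[[0,-1,0],0,0.4],[[0,-1,0],0,0.4],[[0,-1,0],0,0.4]]';python3 -c "
from st import *
rep()";  python3 -m creep '[[[0,-1,0],0,0.4],[[0,-1,0],0,0.4]]';python3 -c "
from st import *
rep()";  python3 -m creep '[[[0,-1,0],0,0.4],[[0,-1,0],0,0.4]]';python3 -c "
from st import *
rep()"
```

```text
time_s: 4.6
tcp_pos: [0.479, 0.103, 0.1919]
orientation: [-0.0, 0.996, 0.086, -0.0]
contact_force: [0.7, -0.2, 0.1]
finger_gap: 0.4
t 4.6 tcp case mm [-50.3  58.8 191.9] yaw 9.83 tz [-0.  0. -1.] F case [ 0.7 -0.3  0.1] gap 0.4
time_s: 4.85
tcp_pos: [0.4787, 0.1049, 0.1919]
orientation: [0.0, 0.996, 0.086, -0.0]
contact_force: [0.1, 0.0, 0.7]
finger_gap: 0.399
t 4.85 tcp case mm [-50.3  60.8 191.9] yaw 9.84 tz [-0. -0. -1.] F case [0.1 0.  0.7] gap 0.399
time_s: 5.1
tcp_pos: [0.4785, 0.1063, 0.1919]
orientation: [0.001, 0.996, 0.086, 0.0]
contact_force: [0.4, -3.9, -0.7]
finger_gap: 0.399
t 5.1 tcp case mm [-50.3  62.1 191.9] yaw 9.88 tz [ 0.    -0.002 -1.   ] F case [-0.3 -3.9 -0.7] gap 0.399
```

Contact at y ≈ 61.5, as predicted, with −4 N of sliding friction. The stop is at least 7 mm further on, so 5 mm is safe; after that, fine steps.

```bash
python3 -m creep '[[[0,-1,0],0,0.4],[[0,-1,0],0,0.4],[[0,-1,0],0,0.4]]';python3 -c "
from st import *
rep()";  python3 -m creep '[[[0,-1,0],0,0.4]]';  python3 -m creep '[[[0,-0.7,0],0,0.4]]';python3 -c "
from st import *
rep()"
```

```text
time_s: 5.48
tcp_pos: [0.4779, 0.1096, 0.1919]
orientation: [0.0, 0.996, 0.086, 0.0]
contact_force: [0.7, -3.7, 0.7]
finger_gap: 0.401
t 5.47 tcp case mm [-50.3  65.5 191.9] yaw 9.83 tz [ 0. -0. -1.] F case [ 0.1 -3.8  0.7] gap 0.401
time_s: 5.6
tcp_pos: [0.4777, 0.1107, 0.1919]
orientation: [0.0, 0.996, 0.086, 0.0]
contact_force: [0.8, -3.8, 0.6]
finger_gap: 0.398
time_s: 5.72
tcp_pos: [0.4775, 0.1115, 0.1919]
orientation: [0.0, 0.996, 0.086, -0.0]
contact_force: [-0.1, -3.2, 0.4]
finger_gap: 0.403
t 5.72 tcp case mm [-50.3  67.4 191.9] yaw 9.84 tz [-0. -0. -1.] F case [-0.6 -3.1  0.4] gap 0.403
```

I'll chain literal 0.4 mm steps, with a force guard between them that halts the chain above 6.5 N.

```bash
cat > ck.py <<'E'
from st import *
import sys
s,R=rep()
f=s['contact_force']; fy=-np.sin(p[2])*f[0]+np.cos(p[2])*f[1]
sys.exit(1 if fy<-6.5 else 0)
E
k(){ python3 ck.py; }
python3 -m creep '[[[0,-0.4,0],0,0.4]]' >/dev/null && k && python3 -m creep '[[[0,-0.4,0],0,0.4]]' >/dev/null && k && python3 -m creep '[[[0,-0.4,0],0,0.4]]' >/dev/null && k && python3 -m creep '[[[0,-0.4,0],0,0.4]]' >/dev/null && k && python3 -m creep '[[[0,-0.4,0],0,0.4]]' >/dev/null && k && python3 -m creep '[[[0,-0.4,0],0,0.4]]' >/dev/null && k && python3 -m creep '[[[0,-0.4,0],0,0.4]]' >/dev/null && k && python3 -m creep '[[[0,-0.4,0],0,0.4]]' >/dev/null && k
```

```text
t 5.85 tcp case mm [-50.2  67.8 191.9] yaw 9.84 tz [ 0. -0. -1.] F case [-0.  -4.2  0.2] gap 0.398
t 5.97 tcp case mm [-50.2  68.2 191.9] yaw 9.84 tz [ 0. -0. -1.] F case [-0.1 -4.3  0.7] gap 0.402
t 6.1 tcp case mm [-50.3  68.6 191.9] yaw 9.83 tz [-0.  0. -1.] F case [-1.  -3.8  0.5] gap 0.4
t 6.22 tcp case mm [-50.3  69.  191.9] yaw 9.83 tz [ 0.  0. -1.] F case [-0.1 -4.2  0.6] gap 0.402
t 6.35 tcp case mm [-50.3  69.4 191.9] yaw 9.84 tz [-0. -0. -1.] F case [-0.  -3.4  0.4] gap 0.403
t 6.47 tcp case mm [-50.2  69.8 191.9] yaw 9.83 tz [-0.  0. -1.] F case [-0.5 -4.9  1.5] gap 0.399
t 6.6 tcp case mm [-50.2  70.2 191.9] yaw 9.83 tz [ 0.  0. -1.] F case [ 0.1 -4.  -0.5] gap 0.398
t 6.72 tcp case mm [-50.3  70.6 191.9] yaw 9.83 tz [-0. -0. -1.] F case [-0.8 -4.5  1. ] gap 0.396
```

```bash

k(){ python3 ck.py; }
python3 -m creep '[[[0,-0.4,0],0,0.4]]' >/dev/null && k && python3 -m creep '[[[0,-0.4,0],0,0.4]]' >/dev/null && k && python3 -m creep '[[[0,-0.4,0],0,0.4]]' >/dev/null && k && python3 -m creep '[[[0,-0.4,0],0,0.4]]' >/dev/null && k && python3 -m creep '[[[0,-0.4,0],0,0.4]]' >/dev/null && k && python3 -m creep '[[[0,-0.4,0],0,0.4]]' >/dev/null && k && python3 -m creep '[[[0,-0.4,0],0,0.4]]' >/dev/null && k && python3 -m creep '[[[0,-0.4,0],0,0.4]]' >/dev/null && k && python3 -m creep '[[[0,-0.4,0],0,0.4]]' >/dev/null && k && python3 -m creep '[[[0,-0.4,0],0,0.4]]' >/dev/null && k && python3 -m creep '[[[0,-0.4,0],0,0.4]]' >/dev/null && k && python3 -m creep '[[[0,-0.4,0],0,0.4]]' >/dev/null && k && python3 -m creep '[[[0,-0.4,0],0,0.4]]' >/dev/null && k && python3 -m creep '[[[0,-0.4,0],0,0.4]]' >/dev/null && k && python3 -m creep '[[[0,-0.4,0],0,0.4]]' >/dev/null && k && python3 -m creep '[[[0,-0.4,0],0,0.4]]' >/dev/null && k
```

```text
t 6.85 tcp case mm [-50.3  71.  191.9] yaw 9.83 tz [-0.  0. -1.] F case [-2.1 -4.2  0.4] gap 0.397
t 6.97 tcp case mm [-50.3  71.3 191.9] yaw 9.84 tz [ 0. -0. -1.] F case [ 0.2 -4.3  1.1] gap 0.397
t 7.1 tcp case mm [-50.3  71.5 191.9] yaw 9.86 tz [ 0.    -0.001 -1.   ] F case [-0.7 -6.6  0.3] gap 0.399
```

```bash
python3 -m creep '[[[0,0,0],0,0.4]]' >/dev/null ; python3 ck.py;  python3 -m creep '[[[0,0,0],0,0.4]]' >/dev/null ; python3 ck.py
```

```text
t 7.22 tcp case mm [-50.3  71.5 191.9] yaw 9.85 tz [ 0.    -0.001 -1.   ] F case [-0.8 -5.6  0.5] gap 0.399
t 7.35 tcp case mm [-50.3  71.5 191.9] yaw 9.84 tz [ 0.    -0.001 -1.   ] F case [-0.3 -5.8  0.5] gap 0.4
```

One more 0.2 mm step will tell stop from noise.

```bash
python3 -m creep '[[[0,-0.2,0],0,0.4]]' >/dev/null ; python3 ck.py; python3 -m creep '[[[0,0,0],0,0.4]]' >/dev/null ; python3 ck.py
```

```text
t 7.47 tcp case mm [-50.2  71.5 191.9] yaw 9.85 tz [ 0.    -0.001 -1.   ] F case [-0.1 -5.9  1.8] gap 0.402
t 7.6 tcp case mm [-50.3  71.5 191.9] yaw 9.85 tz [ 0.    -0.001 -1.   ] F case [-0.5 -6.3  0.7] gap 0.397
```

```bash
python3 -m creep '[[[0,-0.3,0],0,0.4]]' >/dev/null ; python3 ck.py; python3 -m creep '[[[0,0,0],0,0.4]]' >/dev/null ; python3 ck.py; python3 -m creep '[[[0,0,0],0,0.4]]' >/dev/null ; python3 ck.py
```

```text
t 7.72 tcp case mm [-50.3  71.6 191.9] yaw 9.86 tz [ 0.    -0.001 -1.   ] F case [-0.6 -7.1  0.6] gap 0.4
t 7.85 tcp case mm [-50.3  71.7 191.9] yaw 9.86 tz [ 0.    -0.001 -1.   ] F case [-0.7 -7.3  1.1] gap 0.405
t 7.97 tcp case mm [-50.3  71.6 191.9] yaw 9.85 tz [ 0.    -0.001 -1.   ] F case [-1.  -7.4  0.4] gap 0.399
```

The force climbs at fixed position: 7.4 N, so the stop is just touched and well below the strain limit. I'll back off and look.

```bash
python3 -m creep '[[[0,3,0],0,0.4],[[0,4,0],0,0.4],[[0,0,-25],0,0.4],[[0,0,-50],0,0.4],[[0,30,-20],0,0.4]]'; python3 -m creep '[[[0,40,0],0,0.5],[[0,0,0],0,0.5]]'; python3 -c "
from st import *
rep()
for n in('side','top'):
    c=capture(n)['pixels']; cv2.imwrite(f'pics/{n}4.png',c)
a=cv2.imread('pics/side4.png')[190:265,220:300]; b=cv2.imread('pics/top4.png')[210:350,240:400]
cv2.imwrite('pics/c4.png',np.hstack([cv2.resize(a,(400,375),interpolation=2),cv2.resize(b,(400,375))]))"
```

```text
time_s: 8.6
tcp_pos: [0.4842, 0.0812, 0.2896]
orientation: [-0.001, 0.996, 0.087, 0.002]
contact_force: [0.5, -0.6, 0.2]
finger_gap: 0.406
time_s: 8.85
tcp_pos: [0.4904, 0.0389, 0.2873]
orientation: [-0.0, 0.996, 0.084, 0.001]
contact_force: [0.8, -0.3, -0.2]
finger_gap: 0.499
t 8.85 tcp case mm [-50.   -6.3 287.3] yaw 9.65 tz [ 0.001  0.    -1.   ] F case [ 0.8 -0.4 -0.2] gap 0.499
```

View pics/c4.png

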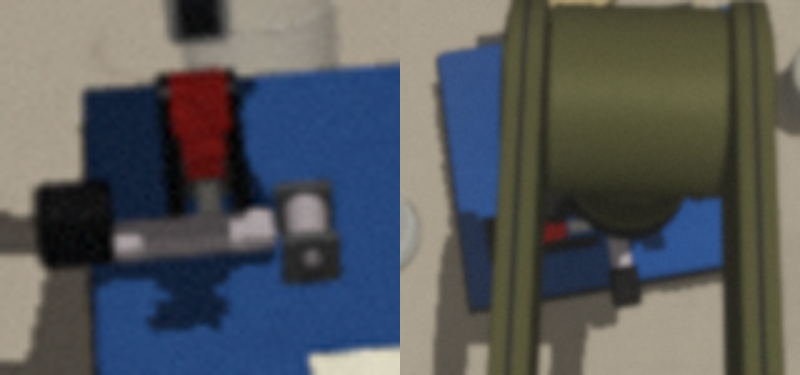

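Both views show the tab slid outwards (red ends near the rails' far end) and the lever still flat. Next I place the grip, and check the shelf edge for the later swing.

```bash
python3 -c "
from st import *
to([-.1,0,.23])
def ray(c,uv): return -c['R'].T@c['t'], c['R'].T@np.linalg.inv(c['K'])@np.array([*uv,1.])
o1,d1=ray(TOP,(320,76)); o2,d2=ray(SIDE,(480,240))
A=np.array([[d1[0],-d2[0]],[d1[2],-d2[2]]]); u=np.linalg.solve(A,[o2[0]-o1[0],o2[2]-o1[2]]); print('shelf',o1+u[0]*d1,o2+u[1]*d2)
"; python3 -m creep '[[[-25,-3,20],0,0.5],[[-25,-3,37],0,0.5],[[0,0,0],0,0.5]]'; python3 -c "
from st import *
to([-.1,0,.176])"
```

```text
t 8.95 tcp case mm [-50.5  -4.4 286.7] yaw 9.75 tz [-0.001  0.001 -1.   ] F case [-0.2  0.7 -0. ] gap 0.499
tool mm [-49.5  -4.3  56.7]
shelf [0.72896996 0.06068296 0.52605313] [ 0.72896996 -0.48463552  0.52605313]
time_s: 9.32
tcp_pos: [0.4347, 0.0389, 0.2272]
orientation: [-0.001, 0.996, 0.086, -0.005]
contact_force: [0.3, -0.7, -0.3]
finger_gap: 0.501
t 9.32 tcp case mm [-104.9    3.2  227.2] yaw 9.89 tz [-0.01   0.001 -1.   ] F case [ 0.1 -0.7 -0.3] gap 0.501
tool mm [ 5.4  3.3 51.1]
```

```bash
python3 -m creep '[[[0,0,0],0,0.5]]' >/dev/null; python3 -c "
from st import *
s,R=rep(); print(s['joint_positions'].round(4),s['tcp_pos'].round(4))
to([-.1,0,.176])
c=capture('side')['pixels']; cv2.imwrite('pics/s5.png',c); c=capture('top')['pixels']; cv2.imwrite('pics/t5.png',c)
"
```

```text
t 9.45 tcp case mm [-98.7   1.7 230.6] yaw 9.88 tz [ 0.002  0.    -1.   ] F case [ 0.9 -0.8  0.8] gap 0.499
[-8.7000e-03  1.9910e-01  1.8753e+00  5.0000e-04  1.0651e+00  1.3894e+00] [0.441  0.0385 0.2306]
t 9.45 tcp case mm [-98.7   1.7 230.6] yaw 9.88 tz [ 0.002  0.    -1.   ] F case [ 0.9 -0.8  0.8] gap 0.499
tool mm [-1.4  1.7 54.6]
```

View pics/s5.png

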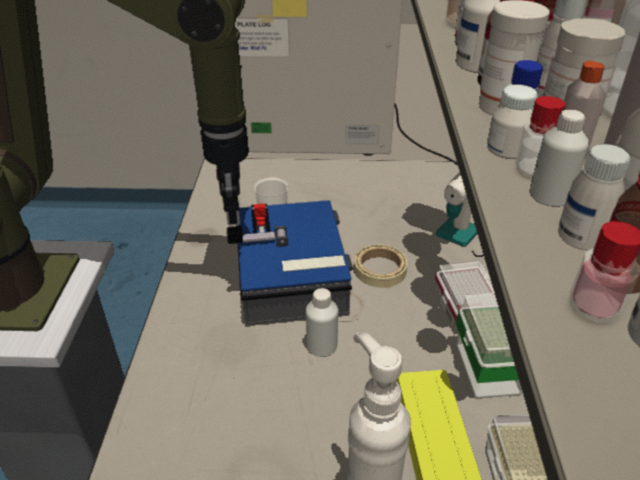

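View pics/t5.png

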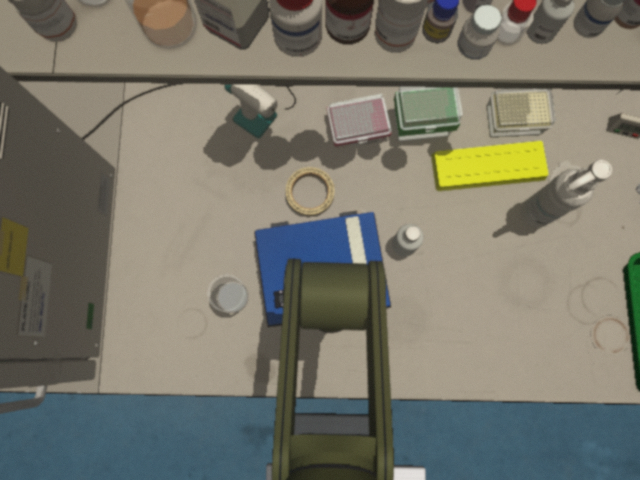

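```bash
python3 -c "
from h import *
for z in (.23,.35,.4,.45,.5,.55,.6): print(z,proj(SIDE,[.441,.0385,z]).round(0),proj(SIDE,[.441,-.03,z]).round(0))
for e in (3.0,): pass
from scipy.optimize import lstsq if 0 else least_squares
" 2>/dev/null || python3 -c "
from h import *
for z in (.23,.35,.4,.45,.5,.55,.6): print(z,proj(SIDE,[.441,.0385,z]).round(0),proj(SIDE,[.441,-.03,z]).round(0))
# kinematics fit
S=[(.3075,1.5075,.5745,.3031),(.1991,1.8753,.4427,.2306)]
A=[];b=[]
for j2,j3,r,z in S:
    A+= [[np.sin(j2),np.sin(j2+j3),0,1],[np.cos(j2),np.cos(j2+j3),1,0]]; b+=[r,z]
print(np.linalg.lstsq(np.array(A),np.array(b),rcond=None))
"
```

```text
0.23 [[229. 184.]] [[223. 207.]]
0.35 [[222. 121.]] [[215. 141.]]
0.4 [[219.  91.]] [[211. 111.]]
0.45 [[215.  60.]] [[207.  79.]]
0.5 [[212.  26.]] [[203.  44.]]
0.55 [[208.  -9.]] [[198.   6.]]
0.6 [[203. -48.]] [[193. -35.]]
(array([ 0.89450579,  0.40193893, -0.45226514, -0.08625967]), array([], dtype=float64), np.int32(4), array([2.05624705, 1.93699264, 0.13055531, 0.05350623]))
```

The shelf edge (x≈0.729, z≈0.526) is close to where the wrist would end up. So I'll swing the lid by the lever only to about 0.95 rad, then push the lid's underside further. The fingers look well aligned above the grip at side (233,215).

```bash
python3 -m creep '[[[-1,1,15],0,0.5],[[0,0,15],0,0.5],[[0,0,15],0,0.5],[[0,0,8],0,0.5],[[0,0,0],0,0.5]]'; python3 -c "
from st import *
to([-.1,0,.176])
c=capture('side')['pixels'][170:270,200:300]; cv2.imwrite('pics/s6.png',cv2.resize(c,None,fx=5,fy=5,interpolation=2))"
```

```text
time_s: 10.18
tcp_pos: [0.4395, 0.0367, 0.177]
orientation: [-0.0, 0.996, 0.086, 0.0]
contact_force: [-1.2, 0.8, 0.6]
finger_gap: 0.504
t 10.18 tcp case mm [-100.5    0.2  177. ] yaw 9.84 tz [ 0.  0. -1.] F case [-1.   1.   0.6] gap 0.504
tool mm [0.5 0.2 1. ]
```

View pics/s6.png

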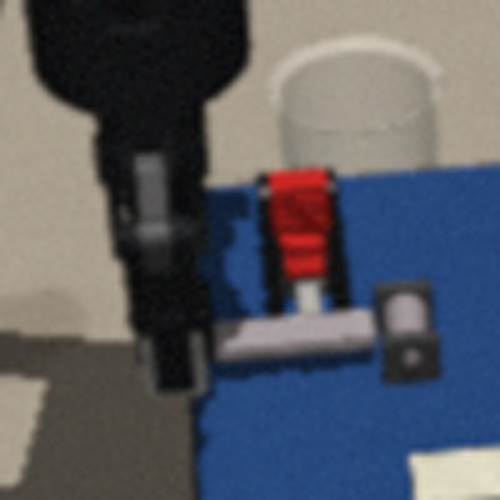

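The grip block stands between the fingers (crop (175,365)), and the lug is visible clear of the red tongue. Closing.

```bash
python3 -m creep '[[[0,0,0],0,0],[[0,0,0],0,0],[[0,0,0],0,0],[[0,0,0],0,0]]'; python3 -c "
from st import *
rep()
# path, pinch point 5 mm above block centre
px,pz=-85,.0; 
prev=None
for th in np.arange(0,1.41,.1):
    x=-85*np.cos(th)+15*np.sin(th); z=85*np.sin(th)+15*np.cos(th)
    if prev is not None: print(round(th,1),np.round([x-prev[0],prev[1]-z],1),np.round([x-15,z+107+54],1))
    prev=(x,z)
"
```

```text
time_s: 10.72
tcp_pos: [0.4393, 0.037, 0.1776]
orientation: [-0.0, 0.996, 0.086, 0.001]
contact_force: [-0.6, 2.7, 6.3]
finger_gap: 0.243
t 10.72 tcp case mm [-100.7    0.5  177.6] yaw 9.83 tz [ 0.002  0.001 -1.   ] F case [-0.1  2.7  6.3] gap 0.243
0.1 [ 1.9 -8.4] [-98.1 184.4]
0.2 [ 2.8 -8.2] [-95.3 192.6]
0.3 [ 3.6 -7.9] [-91.8 200.4]
0.4 [ 4.3 -7.5] [-87.4 207.9]
0.5 [ 5. -7.] [-82.4 214.9]
0.6 [ 5.7 -6.5] [-76.7 221.4]
0.7 [ 6.3 -5.9] [-70.3 227.2]
0.8 [ 6.9 -5.2] [-63.5 232.4]
0.9 [ 7.4 -4.5] [-56.1 236.9]
1.0 [ 7.8 -3.7] [-48.3 240.6]
1.1 [ 8.1 -2.9] [-40.2 243.6]
1.2 [ 8.4 -2.1] [-31.8 245.7]
1.3 [ 8.5 -1.3] [-23.3 246.9]
1.4 [ 8.6 -0.4] [-14.7 247.3]
```

Gripped at 0.243 (21 mm, which matches the block). A gentle first lift will check that the lever is free.

```bash
python3 -m creep '[[[0.2,0,-1],0,0]]'; python3 ck.py; python3 -m creep '[[[0.3,0,-1],0,0]]'; python3 ck.py; python3 -m creep '[[[0.3,0,-1.5],0,0]]'; python3 ck.py
```

```text
time_s: 10.85
tcp_pos: [0.4393, 0.037, 0.178]
orientation: [-0.0, 0.996, 0.086, 0.001]
contact_force: [2.6, 3.3, -4.3]
finger_gap: 0.245
t 10.85 tcp case mm [-100.7    0.5  178. ] yaw 9.83 tz [ 0.001  0.001 -1.   ] F case [ 3.2  2.8 -4.3] gap 0.245
time_s: 10.98
tcp_pos: [0.4395, 0.037, 0.1785]
orientation: [-0.0, 0.996, 0.086, 0.0]
contact_force: [3.2, 4.5, -7.5]
finger_gap: 0.244
t 10.97 tcp case mm [-100.5    0.5  178.5] yaw 9.83 tz [ 0.  0. -1.] F case [ 3.9  3.9 -7.5] gap 0.244
time_s: 11.1
tcp_pos: [0.4397, 0.037, 0.1797]
orientation: [-0.0, 0.996, 0.086, -0.0]
contact_force: [3.7, 4.6, -8.3]
finger_gap: 0.242
t 11.1 tcp case mm [-100.3    0.5  179.7] yaw 9.83 tz [-0.001  0.    -1.   ] F case [ 4.4  3.9 -8.3] gap 0.242
```

```bash
python3 -m creep '[[[0.4,0,-1.5],0,0]]'; python3 ck.py; python3 -m creep '[[[0.5,0,-2],0,0]]'; python3 ck.py;python3 -c "
from st import *
c=capture('side')['pixels'][170:270,200:300]; cv2.imwrite('pics/s7.png',cv2.resize(c,None,fx=5,fy=5,interpolation=2))"
```

```text
time_s: 11.22
tcp_pos: [0.44, 0.0371, 0.1811]
orientation: [-0.0, 0.996, 0.086, -0.0]
contact_force: [4.4, 3.8, -10.4]
finger_gap: 0.248
t 11.22 tcp case mm [-100.     0.5  181.1] yaw 9.83 tz [-0.001  0.    -1.   ] F case [  5.    3.  -10.4] gap 0.248
time_s: 11.35
tcp_pos: [0.4404, 0.0371, 0.183]
orientation: [-0.0, 0.996, 0.086, -0.001]
contact_force: [4.4, 3.7, -9.5]
finger_gap: 0.249
t 11.35 tcp case mm [-99.5   0.5 183. ] yaw 9.84 tz [-0.001  0.    -1.   ] F case [ 5.   2.9 -9.5] gap 0.249
```

View pics/s7.png

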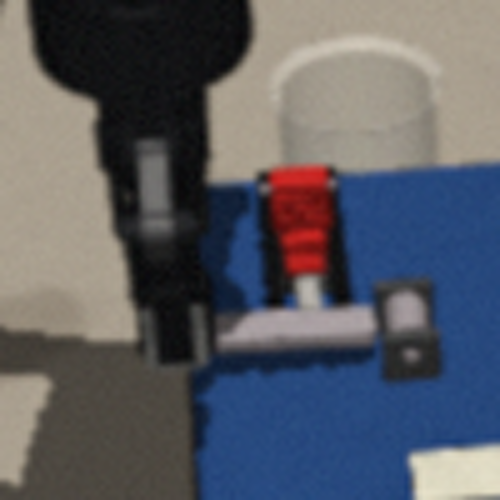

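The lever rises freely: the grip is up 5.5 mm, the force has levelled off at pad friction, and the lug moves with it. Continuing round the arc.

```bash
python3 -m creep '[[[1.4,0,-4.1],0,0],[[1.4,0,-4.1],0,0],[[1.8,0,-4],0,0],[[1.8,0,-3.9],0,0]]'; python3 ck.py; python3 -m creep '[[[2.1,0,-3.8],0,0],[[2.2,0,-3.7],0,0],[[2.5,0,-3.5],0,0],[[2.5,0,-3.5],0,0],[[5.7,0,-6.5],0,0]]'; python3 ck.py
```

```text
time_s: 11.9
tcp_pos: [0.4459, 0.0381, 0.1993]
orientation: [-0.0, 0.996, 0.086, -0.001]
contact_force: [2.2, 3.8, -10.1]
finger_gap: 0.247
t 11.9 tcp case mm [-93.9   0.5 199.3] yaw 9.83 tz [-0.003  0.    -1.   ] F case [  2.8   3.4 -10.1] gap 0.247
time_s: 12.52
tcp_pos: [0.4602, 0.0406, 0.2208]
orientation: [-0.0, 0.996, 0.086, -0.002]
contact_force: [-2.9, 3.6, -9.8]
finger_gap: 0.248
t 12.53 tcp case mm [-79.5   0.5 220.8] yaw 9.83 tz [-0.004 -0.    -1.   ] F case [-2.3  4.  -9.8] gap 0.248
```

```bash
python3 -m creep '[[[6.3,0,-5.9],0,0],[[6.9,0,-5.2],0,0],[[7.4,0,-4.5],0,0],[[7.8,0,-3.7],0,0]]'; python3 ck.py; python3 -m creep '[[[8.1,0,-2.9],0,0],[[8.4,0,-2.1],0,0],[[8.5,0,-1.3],0,0],[[0,0,0],0,0]]'; python3 ck.py;python3 -c "
from st import *
c=capture('side')['pixels'][130:290,180:380]; cv2.imwrite('pics/s8.png',cv2.resize(c,None,fx=3.5,fy=3.5,interpolation=2))"
```

```text
time_s: 13.02
tcp_pos: [0.4874, 0.0454, 0.2405]
orientation: [-0.0, 0.996, 0.086, -0.003]
contact_force: [-7.2, 1.4, -3.8]
finger_gap: 0.244
t 13.03 tcp case mm [-51.8   0.6 240.5] yaw 9.83 tz [-0.006 -0.    -1.   ] F case [-6.9  2.6 -3.8] gap 0.244
time_s: 13.52
tcp_pos: [0.5134, 0.0499, 0.2476]
orientation: [-0.0, 0.996, 0.086, -0.001]
contact_force: [-5.9, 3.9, -2.0]
finger_gap: 0.245
t 13.53 tcp case mm [-25.5   0.7 247.6] yaw 9.81 tz [-0.002  0.    -1.   ] F case [-5.1  4.8 -2. ] gap 0.245
```

View pics/s8.png

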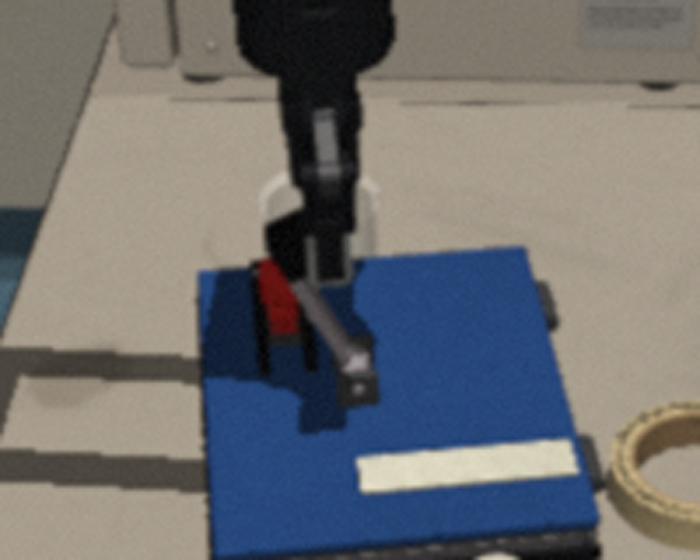

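The lever is up at an angle, but the block (crop (285,250)) sits left of the pads (330,265), so it has slipped partly back. I'll estimate the lever angle by projection.

```bash
python3 -c "
from st import *
for th in (.8,.9,1.0,1.1,1.2,1.3,1.4):
    x=-85*np.cos(th)+11*np.sin(th); z=85*np.sin(th)+11*np.cos(th)
    print(th,np.round([x-15,z+107]),((proj(SIDE,W(p,[[(x-15)/1e3,0,(z+107)/1e3]]))-[180,130])*3.5).round())
print(((proj(SIDE,W(p,[[-.0255,0,.1936],[-.0255,-.015,.1936],[-.015,0,.107]]))-[180,130])*3.5).round())
a=cv2.imread('pics/s8.png')[180:430,200:420]; cv2.imwrite('pics/s8c.png',cv2.resize(a,None,fx=2.2,fy=2.2))
"
```

```text
0.8 [-66. 176.] [[247. 275.]]
0.9 [-59. 180.] [[260. 266.]]
1.0 [-52. 184.] [[274. 258.]]
1.1 [-44. 188.] [[290. 252.]]
1.2 [-36. 190.] [[306. 246.]]
1.3 [-27. 192.] [[322. 242.]]
1.4 [-19. 193.] [[339. 240.]]
[[325. 239.]
 [327. 256.]
 [353. 372.]]
```

View pics/s8c.png

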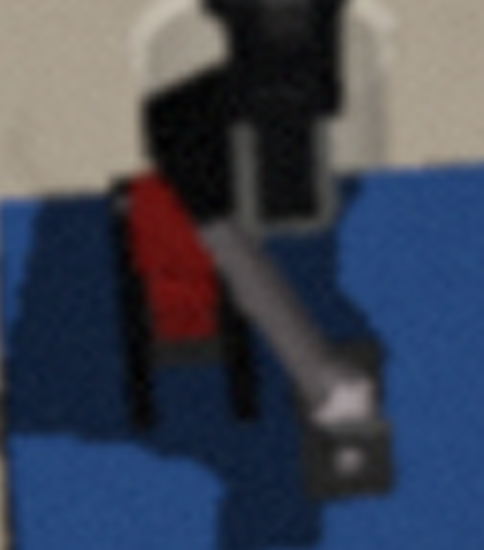

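The lever is at about 1.1 rad with the grip centre near (−44, 188). I'll open, re-centre on the block and grasp again.

```bash
python3 -m creep '[[[0,0,0],0,0.45],[[0,0,0],0,0.45],[[-9,0,3],0,0.45],[[-9,0,2],0,0.45],[[0,0,0],0,0.45]]'; python3 -c "
from st import *
rep()
c=capture('side')['pixels'][180:255,237:300]; cv2.imwrite('pics/s9.png',cv2.resize(c,None,fx=7,fy=7,interpolation=2))"
```

```text
time_s: 14.2
tcp_pos: [0.4951, 0.0464, 0.2413]
orientation: [0.0, 0.996, 0.086, -0.001]
contact_force: [0.6, -0.1, 0.3]
finger_gap: 0.447
t 14.2 tcp case mm [-44.1   0.3 241.3] yaw 9.82 tz [-0.001 -0.    -1.   ] F case [ 0.6 -0.3  0.3] gap 0.447
```

View pics/s9.png

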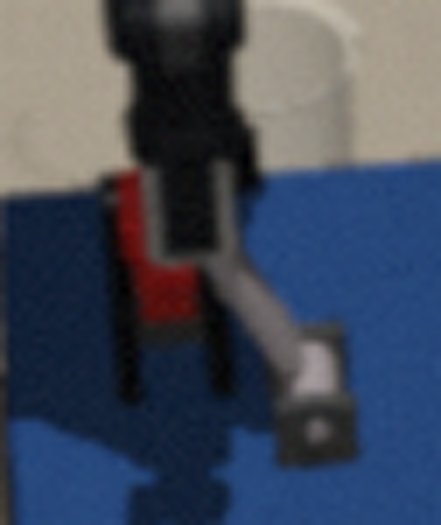

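```bash
python3 -c "
from st import *
def L(th,a,b,y=0):
    x=a*np.cos(th)+b*np.sin(th); z=-a*np.sin(th)+b*np.cos(th)
    return ((proj(SIDE,W(p,[[(x-15)/1e3,y,(z+107)/1e3]]))-[237,180])*7).round()[0].tolist()
for th in (1.0,1.1,1.2,1.3,1.4):
    print(th,'shaft45',L(th,-45,0),'corners',[L(th,-85+i*14,11+j*13,y) for y in(-.011,) for i,j in((-1,-1),(-1,1),(1,1),(1,-1))])
print(((proj(SIDE,W(p,[[-.044,-.02,.188]]))-[237,180])*7).round())
"
```

```text
1.0 shaft45 [207.0, 288.0] corners [[77.0, 182.0], [161.0, 128.0], [227.0, 201.0], [144.0, 253.0]]
1.1 shaft45 [222.0, 280.0] corners [[110.0, 162.0], [200.0, 116.0], [256.0, 194.0], [167.0, 239.0]]
1.2 shaft45 [237.0, 273.0] corners [[145.0, 146.0], [240.0, 106.0], [285.0, 189.0], [191.0, 227.0]]
1.3 shaft45 [253.0, 267.0] corners [[181.0, 132.0], [280.0, 100.0], [315.0, 187.0], [217.0, 217.0]]
1.4 shaft45 [270.0, 263.0] corners [[219.0, 121.0], [321.0, 98.0], [344.0, 187.0], [244.0, 209.0]]
[[184. 198.]]
```

The block's visible corner at crop (258,185) confirms θ≈1.1. The pads sit about 2–3 mm low, so I'll raise them slightly and grip.

```bash
python3 -m creep '[[[1,0,-2],0,0.45],[[0,0,0],0,0],[[0,0,0],0,0],[[0,0,0],0,0]]'; python3 ck.py;  python3 -m creep '[[[4,0,-1.2],0,0],[[4,0,-1.2],0,0]]';python3 ck.py;  python3 -m creep '[[[4,0,-1],0,0],[[4,0,-0.6],0,0]]';python3 ck.py; python3 -c "
from st import *
c=capture('side')['pixels'][180:255,237:300]; cv2.imwrite('pics/s10.png',cv2.resize(c,None,fx=7,fy=7,interpolation=2))"
```

```text
time_s: 14.75
tcp_pos: [0.4979, 0.0473, 0.2441]
orientation: [-0.0, 0.996, 0.086, 0.001]
contact_force: [-0.5, 2.7, 4.5]
finger_gap: 0.246
t 14.75 tcp case mm [-41.2   0.7 244.1] yaw 9.84 tz [ 0.001  0.001 -1.   ] F case [0.  2.8 4.5] gap 0.246
time_s: 15.0
tcp_pos: [0.5007, 0.0478, 0.2447]
orientation: [0.0, 0.996, 0.086, -0.006]
contact_force: [-11.1, 0.2, 5.8]
finger_gap: 0.25
t 15.0 tcp case mm [-38.4   0.7 244.7] yaw 9.87 tz [-0.012 -0.001 -1.   ] F case [-10.9   2.1   5.8] gap 0.25
time_s: 15.25
tcp_pos: [0.5083, 0.0492, 0.2461]
orientation: [0.0, 0.996, 0.086, -0.006]
contact_force: [-11.2, 0.8, 5.7]
finger_gap: 0.249
t 15.25 tcp case mm [-30.6   0.8 246.1] yaw 9.86 tz [-0.012 -0.001 -1.   ] F case [-10.9   2.7   5.7] gap 0.249
```

View pics/s10.png

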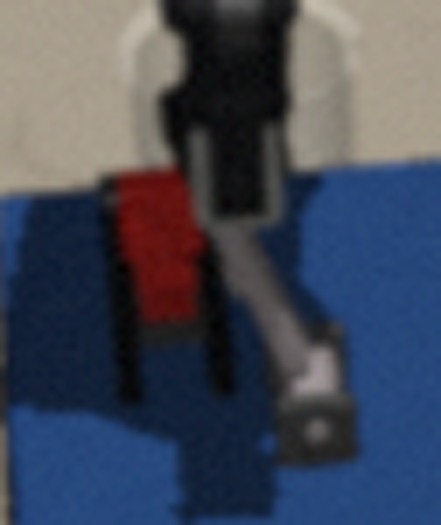

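```bash
python3 -m creep '[[[4,0,-0.4],0,0],[[4,0,-0.2],0,0],[[4,0,0],0,0],[[0,0,0],0,0]]';python3 ck.py; python3 -c "
from st import *
c=capture('side')['pixels'][180:255,237:300]; cv2.imwrite('pics/s11.png',cv2.resize(c,None,fx=7,fy=7,interpolation=2))"
```

```text
time_s: 15.8
tcp_pos: [0.5216, 0.0515, 0.2471]
orientation: [-0.0, 0.996, 0.086, -0.004]
contact_force: [-6.9, 1.0, 5.4]
finger_gap: 0.243
t 15.8 tcp case mm [-17.1   0.8 247.1] yaw 9.86 tz [-0.009 -0.001 -1.   ] F case [-6.6  2.1  5.4] gap 0.243
```

View pics/s11.png

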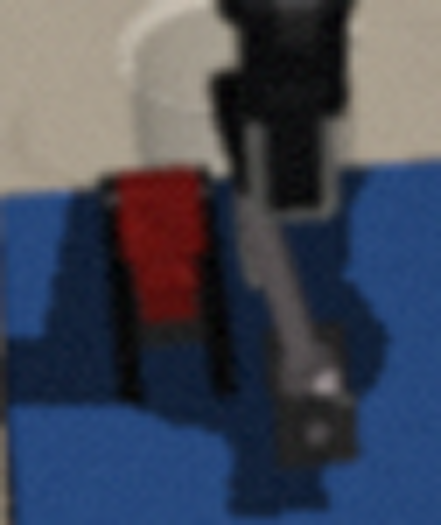

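The lever is now practically at its stop (θ≈1.38) with the pads centred on the block. Next comes the lid arc about the hinge.

```bash
python3 -c "
import numpy as np
x,z=-112.,108.
for i in range(1,11):
    c,s=np.cos(.1),np.sin(.1); nx,nz=c*x+s*z,-s*x+c*z
    print(round(.1*i,1),round(nx-x,1),round(-(nz-z),1),'tcp',round(nx+95),round(nz+85+54)); x,z=nx,nz
"; python3 -m creep '[[[3.6,0,-3.7],0,0],[[3.6,0,-3.6],0,0]]'; python3 ck.py; python3 -m creep '[[[3.7,0,-3.5],0,0],[[3.7,0,-3.4],0,0]]'; python3 ck.py
```

```text
0.1 11.3 -10.6 tcp -6 258
0.2 12.3 -9.5 tcp 7 267
0.3 13.2 -8.2 tcp 20 275
0.4 14.0 -6.8 tcp 34 282
0.5 14.6 -5.4 tcp 48 287
0.6 15.1 -3.9 tcp 64 291
0.7 15.4 -2.4 tcp 79 294
0.8 15.5 -0.8 tcp 94 295
0.9 15.5 0.7 tcp 110 294
1.0 15.4 2.3 tcp 125 292
time_s: 16.1
tcp_pos: [0.5266, 0.0524, 0.2518]
orientation: [-0.0, 0.996, 0.086, -0.008]
contact_force: [-6.9, 0.3, -8.7]
finger_gap: 0.244
t 16.1 tcp case mm [-12.    0.8 251.8] yaw 9.85 tz [-0.015 -0.001 -1.   ] F case [-6.7  1.5 -8.7] gap 0.244
time_s: 16.35
tcp_pos: [0.5341, 0.0537, 0.2584]
orientation: [-0.0, 0.996, 0.086, -0.008]
contact_force: [-5.3, -0.1, -8.1]
finger_gap: 0.249
t 16.35 tcp case mm [ -4.4   0.8 258.4] yaw 9.85 tz [-0.015 -0.001 -1.   ] F case [-5.2  0.8 -8.1] gap 0.249
```

```bash
python3 -c "
from st import *
c=capture('side')['pixels'][150:290,210:370]; cv2.imwrite('pics/s12.png',cv2.resize(c,None,fx=4,fy=4,interpolation=2))"
```

```text
(no output)
```

View pics/s12.png

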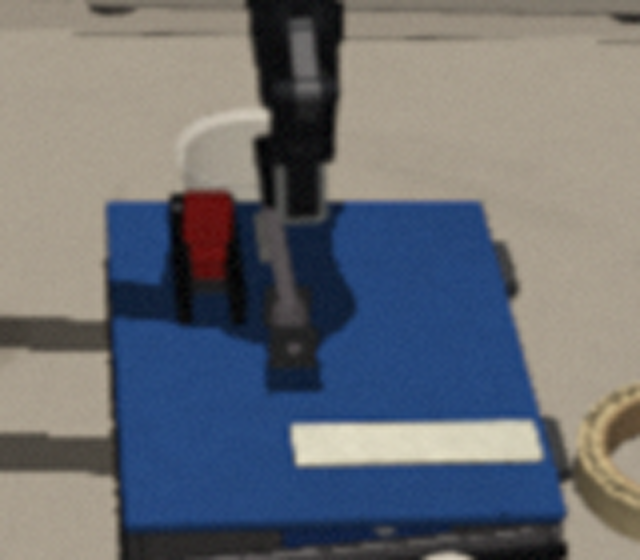

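The lid is lifting with the lever at its stop; its front edge has risen at crop (120,530). Continuing.

```bash
python3 -m creep '[[[6,0,-5],0,0],[[6.2,0,-4.6],0,0],[[6.4,0,-4.2],0,0],[[6.6,0,-4],0,0]]'; python3 ck.py; python3 -m creep '[[[6.9,0,-3.6],0,0],[[7,0,-3.3],0,0],[[7.2,0,-2.9],0,0],[[7.3,0,-2.5],0,0]]'; python3 ck.py; python3 -c "
from st import *
c=capture('side')['pixels'][110:290,210:400]; cv2.imwrite('pics/s13.png',cv2.resize(c,None,fx=3.3,fy=3.3,interpolation=2))"
```

```text
time_s: 16.9
tcp_pos: [0.5589, 0.0581, 0.2759]
orientation: [-0.0, 0.996, 0.086, -0.008]
contact_force: [-7.3, 0.5, -7.3]
finger_gap: 0.246
t 16.9 tcp case mm [ 20.7   0.9 275.9] yaw 9.85 tz [-0.016 -0.001 -1.   ] F case [-7.1  1.8 -7.3] gap 0.246
time_s: 17.4
tcp_pos: [0.5869, 0.063, 0.2883]
orientation: [-0.0, 0.996, 0.086, -0.008]
contact_force: [-7.7, 2.1, -6.2]
finger_gap: 0.251
t 17.4 tcp case mm [ 49.2   0.9 288.3] yaw 9.84 tz [-0.016 -0.001 -1.   ] F case [-7.2  3.3 -6.2] gap 0.251
```

View pics/s13.png

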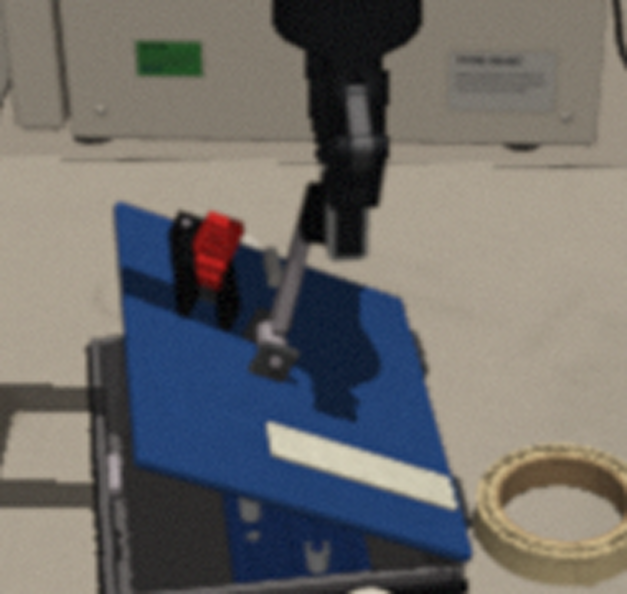

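The lid is at about 0.45 rad and the lever is at its stop, but the block sits towards the −x edge of the pads. I'll re-grasp while the hinge holds the lid.

```bash
python3 -m creep '[[[0,0,0],0,0.45],[[0,0,0],0,0.45],[[-7,0,1],0,0.45],[[-7,0,1],0,0.45],[[0,0,0],0,0.45]]'; python3 ck.py; python3 -c "
from st import *
c=capture('side')['pixels'][110:290,210:400]; cv2.imwrite('pics/s14.png',cv2.resize(c,None,fx=3.3,fy=3.3,interpolation=2))"
```

```text
time_s: 18.08
tcp_pos: [0.5775, 0.0607, 0.2907]
orientation: [0.0, 0.996, 0.086, -0.0]
contact_force: [0.4, 0.1, -0.2]
finger_gap: 0.448
t 18.07 tcp case mm [ 39.6   0.3 290.7] yaw 9.82 tz [-0. -0. -1.] F case [ 0.4 -0.  -0.2] gap 0.448
```

View pics/s14.png

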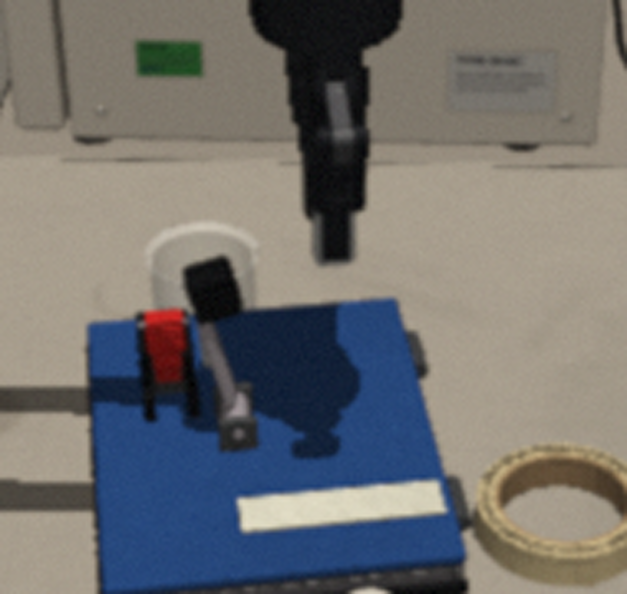

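Unexpected: the lid fell shut on release, while the lever stayed at about 1.35 rad. I no longer trust a mid-way release. Instead I'll push the lever's front side with closed fingers, following the arc. That also keeps the tool further from the shelf.

```bash
python3 -m creep '[[[0,0,-15],0,0.1],[[-35,0,0],0,0],[[-35,0,0],0,0],[[-32,0,0],0,0],[[0,0,0],0,0]]'; python3 ck.py; python3 -m creep '[[[0,0,24],0,0],[[0,0,24],0,0],[[0,0,0],0,0]]'; python3 ck.py; python3 -c "
from st import *
c=capture('side')['pixels'][110:290,210:400]; cv2.imwrite('pics/s15.png',cv2.resize(c,None,fx=3.3,fy=3.3,interpolation=2))"
```

```text
time_s: 18.75
tcp_pos: [0.476, 0.0433, 0.3067]
orientation: [0.0, 0.996, 0.086, 0.0]
contact_force: [-0.1, -0.6, -1.3]
finger_gap: 0.001
t 18.75 tcp case mm [-63.4   0.5 306.7] yaw 9.82 tz [ 0. -0. -1.] F case [-0.2 -0.6 -1.3] gap 0.001
time_s: 19.12
tcp_pos: [0.4782, 0.0435, 0.2568]
orientation: [-0.0, 0.996, 0.086, -0.001]
contact_force: [0.3, 1.3, 0.2]
finger_gap: -0.001
t 19.12 tcp case mm [-61.3   0.4 256.8] yaw 9.84 tz [-0.002  0.    -1.   ] F case [0.6 1.2 0.2] gap -0.001
```

View pics/s15.png

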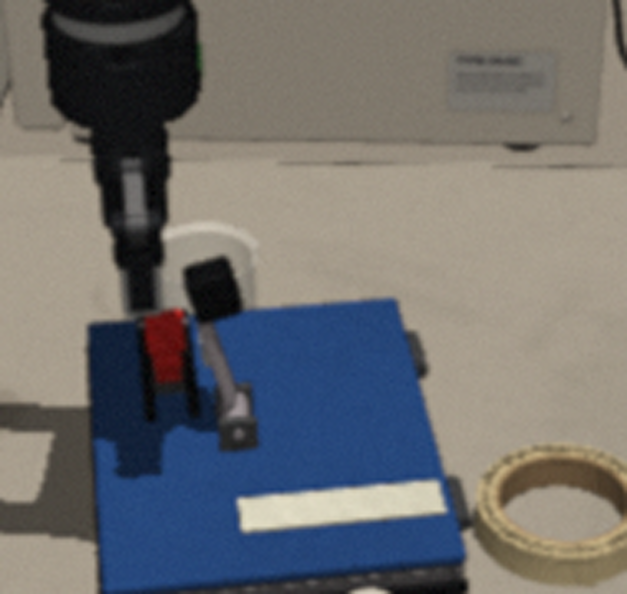

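```bash
python3 -m creep '[[[6,0,0],0,0],[[5,0,0],0,0]]'; python3 ck.py; python3 -m creep '[[[4,0,0],0,0],[[3,0,0],0,0]]'; python3 ck.py; python3 -m creep '[[[3,0,0],0,0],[[3,0,0],0,0]]'; python3 ck.py
```

```text
time_s: 19.42
tcp_pos: [0.49, 0.0454, 0.2586]
orientation: [0.0, 0.996, 0.086, 0.001]
contact_force: [-1.8, -0.7, 1.1]
finger_gap: -0.002
t 19.43 tcp case mm [-4.930e+01  2.000e-01  2.586e+02] yaw 9.84 tz [ 0.002 -0.    -1.   ] F case [-1.9 -0.4  1.1] gap -0.002
time_s: 19.68
tcp_pos: [0.4951, 0.0464, 0.2577]
orientation: [0.0, 0.996, 0.086, -0.001]
contact_force: [-6.2, -1.8, 4.5]
finger_gap: 0.0
t 19.68 tcp case mm [-44.1   0.3 257.7] yaw 9.84 tz [-0.002 -0.    -1.   ] F case [-6.4 -0.7  4.5] gap 0.0
time_s: 19.92
tcp_pos: [0.4963, 0.0468, 0.257]
orientation: [0.001, 0.996, 0.086, -0.006]
contact_force: [-17.2, -3.8, 14.5]
finger_gap: -0.001
t 19.93 tcp case mm [-42.8   0.4 257. ] yaw 9.86 tz [-0.012 -0.002 -1.   ] F case [-17.6  -0.9  14.5] gap -0.001
```

The lever is against its stop at TCP x = −43, as predicted. Following the lid arc now.

```bash
python3 -m creep '[[[3,0,-4],0,0],[[4,0,-5],0,0]]'; python3 ck.py; python3 -m creep '[[[5.6,0,-5.3],0,0],[[6,0,-5],0,0]]'; python3 ck.py; python3 -c "
from st import *
c=capture('side')['pixels'][110:290,210:400]; cv2.imwrite('pics/s16.png',cv2.resize(c,None,fx=3.3,fy=3.3,interpolation=2))"
```

```text
time_s: 20.18
tcp_pos: [0.5033, 0.048, 0.2649]
orientation: [0.0, 0.996, 0.086, -0.006]
contact_force: [-8.8, -2.3, 1.6]
finger_gap: 0.005
t 20.18 tcp case mm [-35.8   0.4 264.9] yaw 9.84 tz [-0.012 -0.002 -1.   ] F case [-9.  -0.8  1.6] gap 0.005
time_s: 20.42
tcp_pos: [0.5152, 0.05, 0.2756]
orientation: [0.0, 0.996, 0.086, -0.006]
contact_force: [-10.8, -2.5, 3.4]
finger_gap: 0.003
t 20.43 tcp case mm [-23.7   0.5 275.6] yaw 9.84 tz [-0.011 -0.002 -1.   ] F case [-11.1  -0.6   3.4] gap 0.003
```

View pics/s16.png

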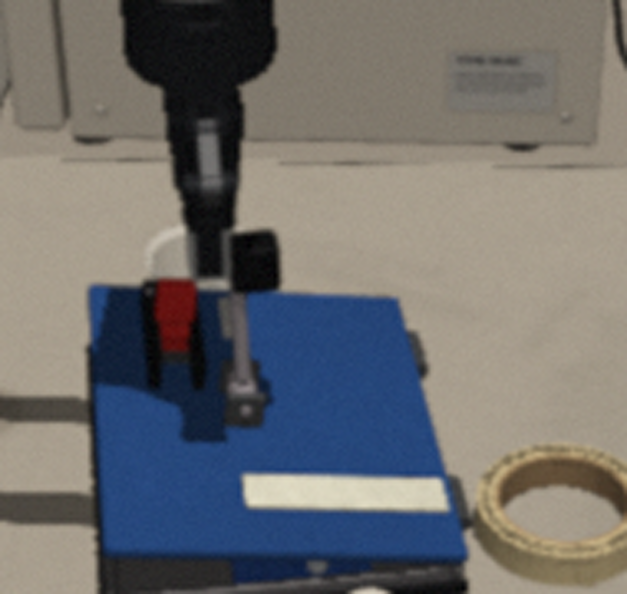

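The push works cleanly: the lid is opening, with the lever at its stop and the finger flush against the block. Continuing.

```bash
python3 -m creep '[[[6.2,0,-5],0,0],[[6.4,0,-4.6],0,0],[[6.6,0,-4.2],0,0],[[6.8,0,-3.8],0,0]]'; python3 ck.py; python3 -m creep '[[[7,0,-3.6],0,0],[[7.1,0,-3.2],0,0],[[7.3,0,-2.8],0,0],[[7.4,0,-2.5],0,0]]'; python3 ck.py; python3 -c "
from st import *
c=capture('side')['pixels'][90:290,210:420]; cv2.imwrite('pics/s17.png',cv2.resize(c,None,fx=3,fy=3,interpolation=2))"
```

```text
time_s: 20.98
tcp_pos: [0.5408, 0.0545, 0.294]
orientation: [0.0, 0.996, 0.086, -0.006]
contact_force: [-13.4, -2.5, 11.0]
finger_gap: -0.001
t 20.98 tcp case mm [  2.3   0.5 294. ] yaw 9.84 tz [-0.011 -0.002 -1.   ] F case [-13.6  -0.2  11. ] gap -0.001
time_s: 21.48
tcp_pos: [0.571, 0.0599, 0.3082]
orientation: [0.0, 0.996, 0.086, -0.003]
contact_force: [-11.5, -0.5, 13.8]
finger_gap: 0.0
t 21.48 tcp case mm [ 33.    0.6 308.2] yaw 9.84 tz [-0.005 -0.001 -1.   ] F case [-11.4   1.4  13.8] gap 0.0
```

View pics/s17.png

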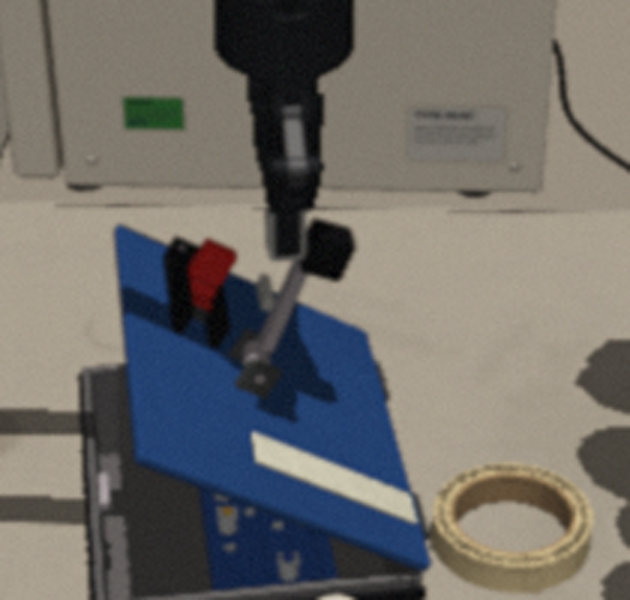

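```bash
python3 -m creep '[[[7.5,0,-2.2],0,0],[[7.6,0,-1.8],0,0],[[7.7,0,-1.4],0,0],[[7.7,0,-1],0,0]]'; python3 ck.py; python3 -m creep '[[[7.7,0,-0.6],0,0],[[7.7,0,-0.2],0,0],[[7.7,0,0.2],0,0],[[7.7,0,0.5],0,0]]'; python3 ck.py; python3 -c "
from st import *
c=capture('side')['pixels'][60:290,210:420]; cv2.imwrite('pics/s18.png',cv2.resize(c,None,fx=2.6,fy=2.6,interpolation=2))"
```

```text
time_s: 22.02
tcp_pos: [0.6033, 0.0655, 0.3156]
orientation: [-0.0, 0.996, 0.086, 0.0]
contact_force: [-6.2, 0.8, 13.8]
finger_gap: 0.001
t 22.02 tcp case mm [ 65.8   0.7 315.6] yaw 9.84 tz [ 0.001  0.    -1.   ] F case [-5.9  1.8 13.8] gap 0.001
time_s: 22.52
tcp_pos: [0.6351, 0.0712, 0.3163]
orientation: [-0.0, 0.996, 0.086, 0.002]
contact_force: [-4.5, 0.1, 11.5]
finger_gap: -0.002
t 22.52 tcp case mm [ 98.1   0.8 316.3] yaw 9.85 tz [ 0.004  0.001 -1.   ] F case [-4.4  0.9 11.5] gap -0.002
```

View pics/s18.png

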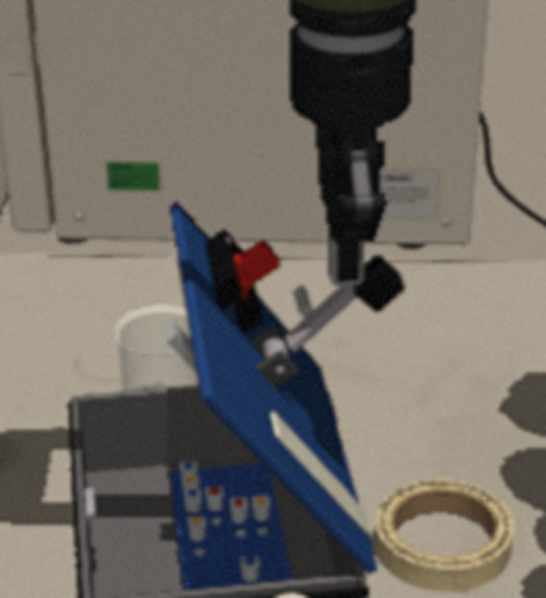

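```bash
python3 -m creep '[[[7.6,0,0.8],0,0],[[7.5,0,1.2],0,0]]'; python3 ck.py;  python3 -m creep '[[[6,0,1.2],0,0],[[6,0,1.5],0,0]]'; python3 ck.py; python3 -c "
from st import *
print(state()['joint_positions'].round(3))
c=capture('side')['pixels'][0:290,200:510]; cv2.imwrite('pics/s19.png',cv2.resize(c,None,fx=2,fy=2,interpolation=2))"
```

```text
time_s: 22.82
tcp_pos: [0.6504, 0.0738, 0.3142]
orientation: [-0.0, 0.996, 0.086, 0.003]
contact_force: [-2.0, 1.3, 11.4]
finger_gap: -0.0
t 22.82 tcp case mm [113.6   0.7 314.2] yaw 9.85 tz [ 0.005  0.001 -1.   ] F case [-1.7  1.6 11.4] gap -0.0
time_s: 23.08
tcp_pos: [0.6626, 0.0759, 0.3115]
orientation: [-0.0, 0.996, 0.086, 0.003]
contact_force: [-1.4, 1.5, 10.5]
finger_gap: -0.0
t 23.07 tcp case mm [126.    0.8 311.5] yaw 9.85 tz [ 0.006  0.002 -1.   ] F case [-1.2  1.7 10.5] gap -0.0
[5.000e-02 4.280e-01 1.293e+00 1.000e-03 1.414e+00 1.449e+00]
```

View pics/s19.png

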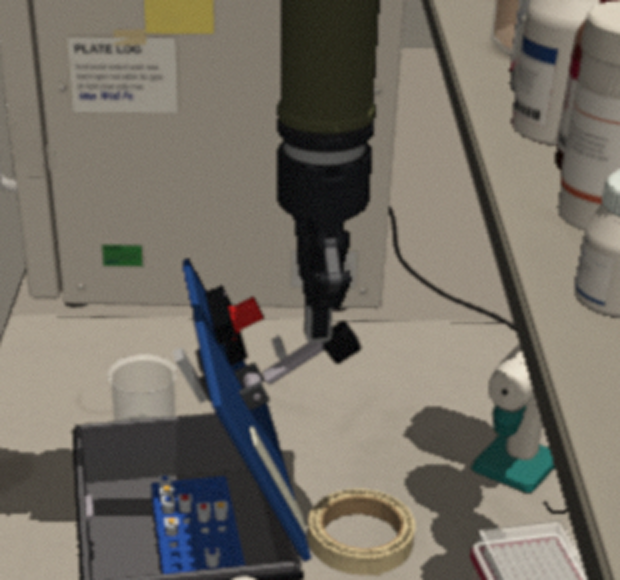

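The lid is at about 1.1 rad. The tool is near its x limit because of the shelf, so I'll press the lever downward instead, which swings the lid further.

```bash
python3 -m creep '[[[0,0,4],0,0],[[0,0,5],0,0]]'; python3 ck.py;  python3 -m creep '[[[0,0,5],0,0],[[0,0,5],0,0]]'; python3 ck.py; python3 -c "
from st import *
c=capture('side')['pixels'][80:290,220:440]; cv2.imwrite('pics/s20.png',cv2.resize(c,None,fx=2.8,fy=2.8,interpolation=2))"
```

```text
time_s: 23.38
tcp_pos: [0.6673, 0.0765, 0.3076]
orientation: [-0.001, 0.996, 0.086, 0.011]
contact_force: [5.0, 3.0, 31.0]
finger_gap: -0.002
t 23.38 tcp case mm [130.7   0.5 307.6] yaw 9.85 tz [ 0.022  0.003 -1.   ] F case [ 5.5  2.1 31. ] gap -0.002
time_s: 23.62
tcp_pos: [0.6734, 0.0776, 0.3044]
orientation: [-0.001, 0.996, 0.086, 0.021]
contact_force: [11.3, 6.5, 44.3]
finger_gap: -0.004
t 23.62 tcp case mm [136.9   0.6 304.4] yaw 9.85 tz [ 0.042  0.006 -0.999] F case [12.2  4.4 44.3] gap -0.004
```

View pics/s20.png

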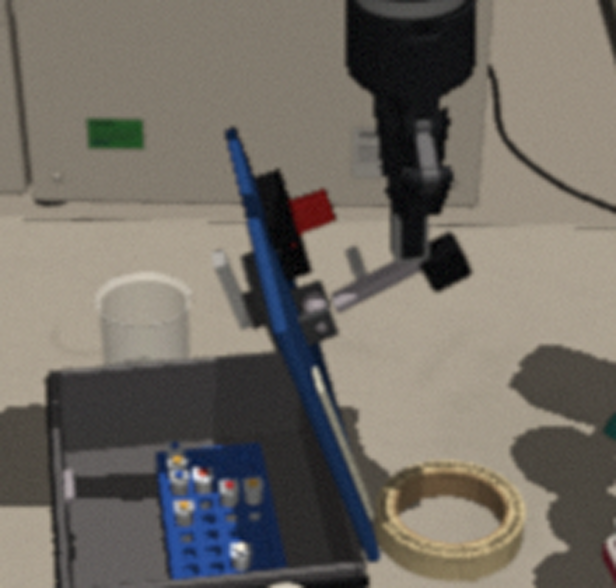

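Downward force rose to 44 N with the tip sliding forward, so I'll stop pressing and back off. The lid looks to be at about 1.2 rad. Retreat up gently, and see whether it stays.

```bash
python3 -m creep '[[[-2,0,-6],0,0],[[-2,0,-8],0,0],[[-3,0,-8],0,0],[[-5,0,-3],0,0]]'; python3 ck.py; python3 -c "
from st import *
c=capture('side')['pixels'][80:290,220:440]; cv2.imwrite('pics/s21.png',cv2.resize(c,None,fx=2.8,fy=2.8,interpolation=2))"
```

```text
time_s: 24.18
tcp_pos: [0.6486, 0.073, 0.3139]
orientation: [0.0, 0.996, 0.086, -0.001]
contact_force: [-0.0, -0.6, 0.5]
finger_gap: 0.003
t 24.18 tcp case mm [1.117e+02 3.000e-01 3.139e+02] yaw 9.83 tz [-0.001 -0.    -1.   ] F case [-0.1 -0.6  0.5] gap 0.003
```

View pics/s21.png

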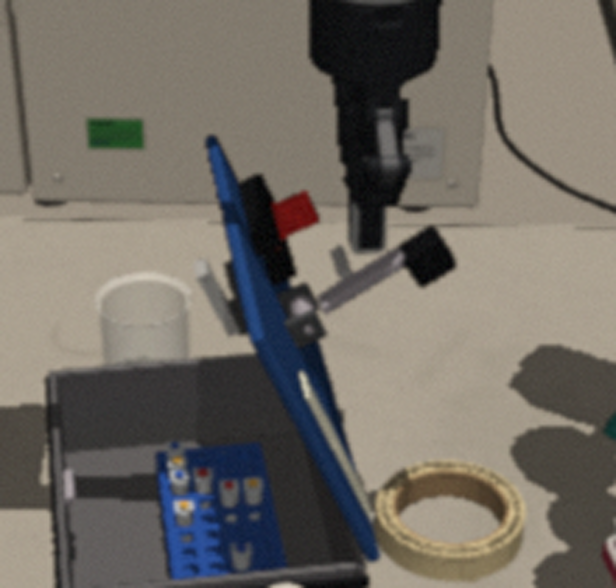

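No contact now, and the lid came back a little. I'll let a short time pass to see whether it creeps.

```bash
python3 -m creep '[[[0,0,0],0,0],[[0,0,0],0,0],[[0,0,0],0,0],[[0,0,0],0,0]]' >/dev/null; python3 -c "
from st import *
c=capture('side')['pixels'][80:290,220:440]; c=cv2.resize(c,None,fx=2.8,fy=2.8,interpolation=2); cv2.imwrite('pics/s22.png',c)
d=cv2.absdiff(c,cv2.imread('pics/s21.png')); print((d.max(2)>40).sum(), (cv2.absdiff(cv2.imread('pics/s20.png'),c).max(2)>40).sum())
for al in (.8,.9,1.0,1.1,1.2,1.3):
    r=190; 
    f=lambda y,h:((proj(SIDE,W(p,[[.095-.19*np.cos(al)+h*np.sin(al),y,.085+.19*np.sin(al)+h*np.cos(al)]]))-[220,80])*2.8).round()[0].tolist()
    print(al,'left top',f(.12,.01),'right top',f(-.12,.01))
"
```

```text
188 44735
0.8 left top [125.0, 190.0] right top [153.0, 400.0]
0.9 left top [146.0, 173.0] right top [179.0, 381.0]
1.0 left top [169.0, 158.0] right top [207.0, 364.0]
1.1 left top [194.0, 145.0] right top [237.0, 349.0]
1.2 left top [220.0, 134.0] right top [268.0, 336.0]
1.3 left top [247.0, 125.0] right top [301.0, 326.0]
```

View pics/s22.png

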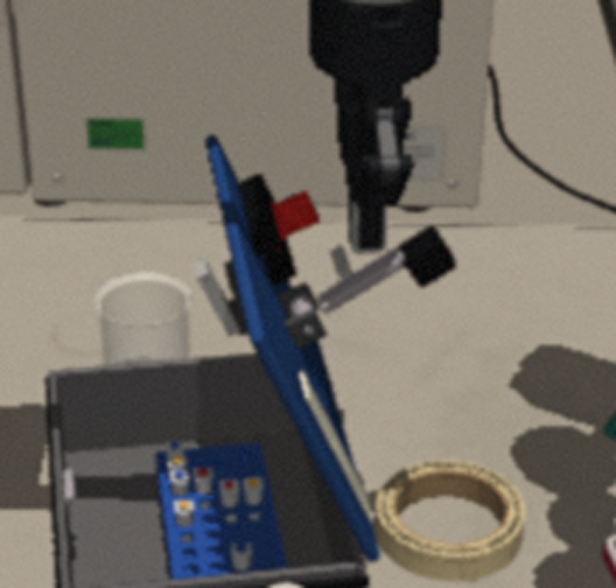

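The lid stands still at about 1.15 rad (79 % of its range) with nothing touching it. I'll withdraw straight up and verify from both cameras.

```bash
python3 -m creep '[[[-1,0,-10],0,0],[[0,0,-20],0,0],[[0,0,-20],0,0],[[-10,0,-20],0,0]]'; python3 -m creep '[[[-40,0,-10],0,0],[[-50,0,0],0,0],[[-50,0,0],0,0],[[-50,0,0],0,0],[[0,0,0],0,0]]'; python3 ck.py;python3 -m creep '[[[0,0,0],0,0],[[0,0,0],0,0],[[0,0,0],0,0],[[0,0,0],0,0],[[0,0,0],0,0]]' >/dev/null; python3 ck.py; python3 -c "
from st import *
a=capture('side')['pixels'][80:400,180:440]; b=capture('top')['pixels'][130:350,190:450]
cv2.imwrite('pics/c23.png',np.hstack([cv2.resize(a,(400,492),interpolation=2),cv2.copyMakeBorder(cv2.resize(b,(400,338),interpolation=2),0,154,0,0,0)]))"
```

```text
time_s: 25.28
tcp_pos: [0.6385, 0.0712, 0.3856]
orientation: [0.0, 0.996, 0.086, 0.0]
contact_force: [0.9, -0.9, -0.3]
finger_gap: 0.002
time_s: 25.9
tcp_pos: [0.4466, 0.0385, 0.3953]
orientation: [0.0, 0.996, 0.085, -0.0]
contact_force: [0.6, 0.7, 0.3]
finger_gap: -0.002
t 25.9 tcp case mm [-93.2   0.8 395.3] yaw 9.8 tz [-0.001 -0.    -1.   ] F case [0.7 0.5 0.3] gap -0.002
t 26.52 tcp case mm [-8.84e+01  3.00e-01  3.94e+02] yaw 9.84 tz [-0.001  0.    -1.   ] F case [-0.1 -0.2 -0.2] gap 0.003
```

View pics/c23.png

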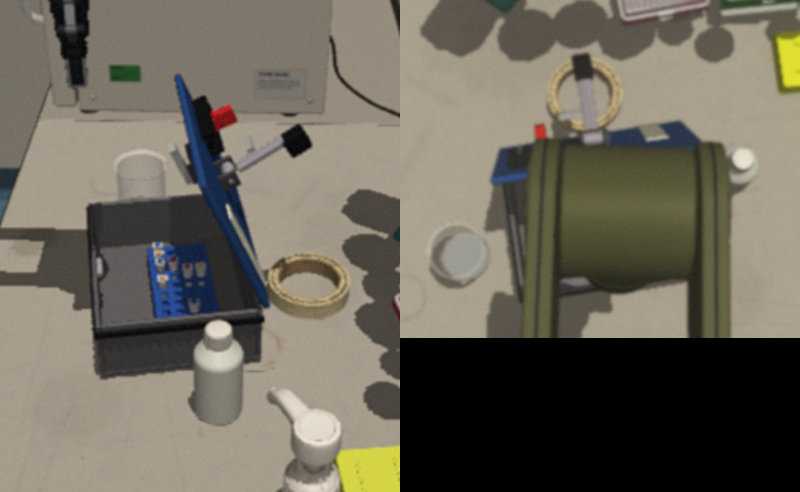

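The side view shows the lid standing open, the lever up against its stop and the tool clear. The beaker, bottle and tape are where they were. Handing in.

```bash
python3 -c "
from station import *
print(job_done())"
```

```text
the job is handed in; nothing more can be done
None
```

The case is open and I've handed the job in at about 26.6 s, with the tool clear of everything.

- **Tab:** I slid the red tab about 10 mm with one finger. I stopped when the force rose from the 4 N of sliding to 7.4 N, so it only just touched its end stop.
- **Lever:** I pinched the grip and lifted it round its pivot, re-gripping once because the block slipped in the pads. It ended at about 1.35–1.4 rad, at its stop.
- **Lid:** I swung it open by pushing the lever's front side with closed fingers.

**What went wrong:**
- **Lid fell shut:** on the first swing I let go at about 0.45 rad to re-grip. The lid dropped shut even though its hinge should hold anywhere, and I don't know why. The second swing, by pushing, went through.
- **High fingertip force:** near the end I pressed the lever down and the force there rose to about 44 N. I backed off at once. The contact was at the fingertips, not the gripper's body, and below the 120 N wrist limit.
- **Lid settled back:** the lid eased back slightly, to about 1.15 rad. I stopped there because the wrist was close to the shelf.

**Last checks:** the lid stood at about 1.15 of 1.45 rad, judged from the picture. It did not move over the 0.5 s I compared, and it was still up about 2 s later. Contact force was about zero. In the last pictures the tab was still out and the beaker, bottle and tape looked unmoved.

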